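# Jack up one side of a footstool and hold it

### The job

Stand the small lever jack on the bench with its saddle centred under the stool's marked lift point (the bracket tab with the ring on top). Pump the handle once as a trial: fully down, so that both feet on that side leave the bench, then fully up until the stool stands on its feet again. Then press it fully down once more and finish while holding it down, the jack alone raising that side, without shoving the stool along or disturbing the other things.

Things in the scene. Friction and masses are not known exactly. Their poses are not given: they have to be found in the camera images.
- jack: Loose grey lever jack, 0.9 kg, balanced about its grip block. Origin on its underside, below the gripping block; z up, +x from block to saddle (70 mm ahead), handle to -x. Grip block: 40 x 40 mm, upright sides facing local +-y, from the base to 82 mm above the bench; grip it from above to carry or slide the jack. Base plate 70 wide, 10 thick, from 155 mm behind to 100 mm ahead of the origin.
- jack_handle (a joint): Handle angle, rad: 0 = fully up (sprung there), 0.5 = fully down, level, at its stop. Pivot 45 mm above the jack's origin, axis along jack y. Pressing raises the saddle 70 mm per rad (35 mm in all); it comes back up when let go. It takes about 3 N unloaded, 5 to 12 N under the stool.
- handle_pad (a point): Top centre of the rubber press pad (46 along the handle x 36 wide x 10 mm thick) at the handle's end, 130 mm from the pivot. Handle up: about 112 mm above the bench, sloping 0.5 rad, higher at its free end. Handle down: level, 50 mm up, 130 mm behind the jack's origin.
- saddle_top (a point): Centre of the saddle's flat level top, a dark steel disc 36 mm in diameter; 60 mm above the jack's underside with the handle up, 95 mm with it fully down.
- lift_pad (a point): Marked lift point: underside of the larger steel bracket tab on the stool's side, right under the ring on its top. Tab 50 wide, 8 thick, juts 60 mm out, underside 72 mm up; this point is 35 mm out from the stool's side, 25 mm from the tab's outer edge. The smaller plain tab beside it (36 wide, 40 mm out, underside 82 mm up) is not a lift point.
- stool: Pale wooden footstool on four curved legs, 300 (x) x 260 (y) x 170 mm tall, about 1.7 kg, loose. Origin on the bench under its centre, z up. Its local -y side carries both brackets, the lift point at local x = +30 mm, the plain one at -75 mm. Open below between the corner legs; jacked, it tips on its two far feet.
- near_foot_a (a point): Underside of the bracket-side foot at the stool's local (+129, -109) mm.
- near_foot_b (a point): Underside of the bracket-side foot at the stool's local (-129, -109) mm.
- plane: Wooden hand plane 200 long x 56 wide x 75 tall, bystander (mm); origin under its centre.
- glue: White glue bottle, 64 diameter x 150 tall, bystander (mm); origin under its centre.
- sanding_block: Cork sanding block 100 x 60 x 40, bystander (mm); origin under its centre.
- mallet: Wooden mallet lying down, bystander: head 64 x 110 x 64 mm, centred 30 mm ahead (+x) of the origin; handle 28 mm thick, 170 mm long towards -x.
- tin: Plain metal tin 84 diameter x 100 tall, bystander (mm); origin under its centre.

How it is judged:
On the way, in this order (a step that is already met when the one before it is completed fails the run):
1. the jack stands on the bench with its saddle under the ring-marked lift pad, handle up, stool still on its feet (horizontal distance between saddle_top and lift_pad below 0.016 m and height (world z) of jack below 0.006 m and angle between jack's own z axis and vertical below 0.06 rad and value of joint jack_handle below 0.12 rad and height (world z) of lift_pad below 0.078 m), for 0.2 s.
2. trial stroke: handle down, the jack lifts the marked side, both feet on that side off the bench (value of joint jack_handle above 0.43 rad and height (world z) of lift_pad above 0.085 m and height (world z) of each of near_foot_a, near_foot_b above 0.006 m and contact force between jack and stool above 3 N and height (world z) of jack below 0.006 m and angle between jack's own z axis and vertical below 0.06 rad and contact force between stool and the fingers below 0.3 N and contact force between stool and the arm below 0.3 N), for 0.2 s.
3. handle back up, the stool on its feet again (value of joint jack_handle below 0.1 rad and height (world z) of lift_pad below 0.076 m and horizontal distance between saddle_top and lift_pad below 0.016 m), for 0.2 s.
At the end, for the whole second after the job is handed in: For the last second: robot pushes handle down (>0.43 rad, >1 N); jack flat on the bench (6 mm, 0.06 rad), saddle within 16 mm of the marked lift point, bearing >3 N; lift point >85 mm up; both feet on that side >6 mm off the bench; stool still (<20 mm/s), not touched by the robot (all of step 2 and horizontal distance between saddle_top and lift_pad below 0.016 m and contact force between any of the fingers, the arm and jack above 1 N and linear speed of stool below 0.02 m/s); the arm keeps its last pose, push and grip.
It fails at once if the stool shoved along (its origin more than 40 mm from its place) (distance of stool from where it was at the start of the episode above 0.04 m).
It fails at once if a bystander moved more than 30 mm (distance of any of plane, glue, sanding_block, mallet, tin from where it was at the start of the episode above 0.03 m).
It also fails if it takes over 64 s, if anything falls off the work surface, if the arm or the gripper's body presses on something with over 40 N, if the wrist force passes 120 N, or if a joint passes its speed limit or range.

### The arm

A 7-joint arm with a two-finger parallel gripper is mounted at the origin on the work surface. World frame = base frame: x ahead of the robot, y to its left, z up, the work surface at z = 0. Lengths are in m, angles in rad, forces in N, time in s.
With the tool pointing down it reaches from about 0.425 to 0.925 m from the base axis. Payload 6.8 kg.
Tool frame: the origin (TCP) lies midway between the tips of the shut fingers; the grasp point (between the pads) lies 19 mm behind it; z points along the fingers, y is the direction in which the jaws open and shut (so a half turn about z gives the same grasp; the last joint's range is limited). The gripper opens to 88 mm and grips with 3 to 60 N. Pads are 20 mm wide; open, the fingers measure 115 mm over their backs; the gripper's body (75 mm by 178 mm) begins 61 mm behind the grasp point.
Start: joints at [-1.277, 0.477, 0.022, 1.555, -0.011, 1.109, -0.083], TCP at [0.264, 0.621, 0.185] pointing down, gripper open.
Joint ranges: [-2.96, 2.96], [-0.34, 2.1], [-1.41, 1.46], [0.24, 2.44], [-1.37, 4.51], [0.17, 1.92], [-2.96, 2.96]. Speed limits (rad/s): [2.39, 2.39, 3.14, 3.14, 3.14, 3.14, 3.14].

### API

Orientations are given as a 3x3 rotation matrix whose columns are the frame's x, y, z axes.
In Python, from station import env gives the robot as it stands.
- The arm moves only by the tool servo_tool, never from a script. Its argument "commands" is a list of rows, each a list of 3 entries, a list of its own where there are three numbers: the finger opening in mm, from 0 to 87.8, then the shift along the tool's x, y, z in units of 40 mm (1.0 is 40 mm), then the turn about the tool's z in units of 5 degrees (1.0 is 5 degrees). A call has 1 to 10 rows; each row is the pose to reach, as a shift and turn from the pose commanded when the call began, along the tool's axes at that moment; what a row does not reach only later rows make up. A row lasts 1/12 s, in which the tool goes at most 41.7 mm and 7.16 degrees, less where a joint would pass 70% of its speed; a pose out of reach is approached as far as the arm can. A call with a gripper value outside its range is refused whole. The fingers move at their own pace and stop on an object; "squeeze" is the grip in N (left out, the last holds). Time passes only in rows, so rows that repeat a pose let the fingers close. It gives the time, the measured TCP pose, the force and the opening at its end, in the units of the state.
- env.observe(): the state, without advancing time (a new reading comes with each control period).
- env.camera(name): name is "scene" or "top" or "wrist"; returns the picture (400x640x3 uint8, red, green, blue); there is no depth.
- env.camera_info(name): a dict with "K" (3x3 intrinsics, pixels), "R" (3x3) and "t" (3): a world point X has camera coordinates R X + t; the wrist camera has in their place "T_tool_cam" (4x4, takes a point from camera to tool coordinates, whose origin is the TCP and whose axes are the flange's). Camera axes: x right, y down, z forward; pixel columns grow to the right and rows downward; lengths in m; the calibration is good to about 2 mm. A picture is of the moment at which its call begins: read the wrist's pose just before it. camera_info takes no time and is no camera call.
- env.finish_job(): hands the job in, once; it reports no verdict.
The state is a dict: "time": time; "joint_positions": joint angles; "joint_velocities": joint speeds; "joint_efforts": joint torques, N m; "tool_pos": TCP position; "eef_rot": TCP orientation; "wrist_force": force on the tool from outside, world axes, zero at the start; "torque": the same for the moment, N m; "width": opening from 0.0 (shut) to 1.0 (fully open).
Only numpy, scipy, OpenCV 4.12 (cv2) and the standard library are available. Lean on these libraries where they do the work, as an engineer would, in place of code of your own. Each camera call takes 0.05 s, during which the arm holds its last target.

## Working session

There is one attempt and no reset: what is moved stays moved. The work goes in short steps, Python scripts to look and compute and a tool call to move; the robot and the scene stay as the last step left them, time stands still between calls to the robot, and variables do not carry over. Pictures are saved under pics/ and viewed, and the job is handed in when it is done.

Besides the shell and the picture viewer there is one more tool, called after "Call:" as name([rows], argument=value, ...), one row to a line, values as JSON. servo_tool: Moves the arm, as the interface text tells. Its arguments: {"type":"object","properties":{"commands":{"type":"array"},"squeeze":{"type":"number"}},"required":["commands"]}

```bash
mkdir -p pics
cat > h.py <<'E'
import sys; sys.path.insert(0,'.')
import numpy as np, cv2
from station import env
def snap(n,fn):
    im=env.camera(n); cv2.imwrite('pics/'+fn,cv2.cvtColor(im,cv2.COLOR_RGB2BGR)); return im
def crop(src,fn,u0,v0,u1,v1,s):
    im=cv2.imread('pics/'+src)[v0:v1,u0:u1]; cv2.imwrite('pics/'+fn,cv2.resize(im,None,fx=s,fy=s,interpolation=cv2.INTER_CUBIC))
def ray(n,u,v,st=None):
    c=env.camera_info(n);K=np.array(c['K']);d=np.linalg.inv(K)@[u,v,1]
    R=np.array(c['R']);t=np.array(c['t']);return -R.T@t,R.T@d
def atz(n,u,v,z):
    o,d=ray(n,u,v);return o+d*(z-o[2])/d[2]
def proj(n,X):
    c=env.camera_info(n);p=np.array(c['K'])@(np.array(c['R'])@np.array(X)+np.array(c['t']));return p[:2]/p[2]
E
ls
python3 - <<'E'
from h import *
snap('scene','s0.png');snap('top','t0.png');snap('wrist','w0.png')
for n in('scene','top','wrist'):print(n,env.camera_info(n))
print(env.observe())
E
```

```text
h.py
pics
scene {'K': array([[405.44313392,   0.        , 315.81496595],
       [  0.        , 405.44313392, 191.70730775],
       [  0.        ,   0.        ,   1.        ]]), 'R': array([[ 0.4669035 ,  0.88429106,  0.00551832],
       [ 0.69250017, -0.36174333, -0.62416767],
       [-0.54994967,  0.2952475 , -0.78127093]]), 't': array([-0.25101667, -0.34250946,  1.69760745])}
top {'K': array([[451.89040115,   0.        , 323.32121836],
       [  0.        , 451.89040115, 197.79106056],
       [  0.        ,   0.        ,   1.        ]]), 'R': array([[ 0.02948501, -0.99955847,  0.00367412],
       [-0.9976878 , -0.02965461, -0.06115269],
       [ 0.06123464, -0.00186254, -0.99812166]]), 't': array([-0.04631156,  0.5511808 ,  1.28669302])}
wrist {'K': array([[356.94602296,   0.        , 316.58696765],
       [  0.        , 356.94602296, 205.44879387],
       [  0.        ,   0.        ,   1.        ]]), 'T_tool_cam': array([[-1.18812549e-03, -9.54687069e-01, -2.97609122e-01,
         8.07273306e-02],
       [ 9.99999293e-01, -1.11711627e-03, -4.08684374e-04,
         2.92379505e-04],
[... 319 characters left out ...]
t_velocities': array([-1.33250822e-03, -3.79150400e-03, -6.03248423e-05, -1.66175882e-03,
        1.25125146e-03, -3.26079857e-04, -9.58465858e-04]), 'joint_efforts': array([ 1.69065323e-03, -5.83290803e+01,  1.53637212e+00, -2.72875589e+01,
       -5.41364041e-02,  1.44596727e-02,  8.72501141e-05]), 'tool_pos': array([0.26379691, 0.62079339, 0.18423036]), 'eef_rot': array([[-9.20346699e-01,  3.91103238e-01, -4.59464204e-04],
       [ 3.91103501e-01,  9.20345836e-01, -1.26234832e-03],
       [-7.08425498e-05, -1.34149617e-03, -9.99999098e-01]]), 'wrist_force': array([ 0.47101688, -0.53753912, -0.63348498]), 'torque': array([-0.00853405,  0.03614536, -0.06118653]), 'width': 1.001934054701769}
```

View pics/s0.png

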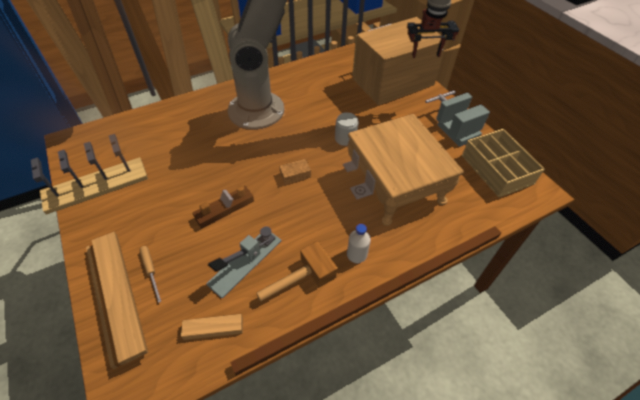

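View pics/t0.png

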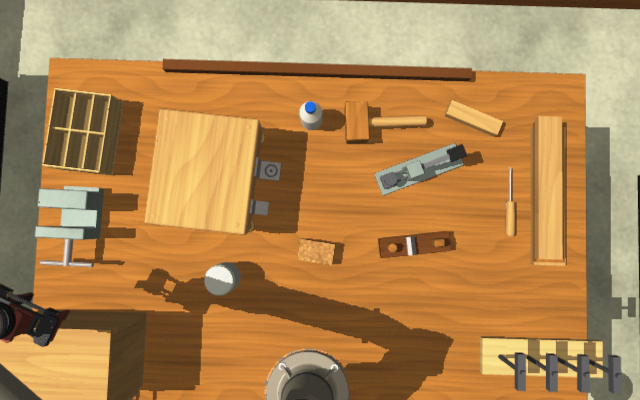

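View pics/w0.png

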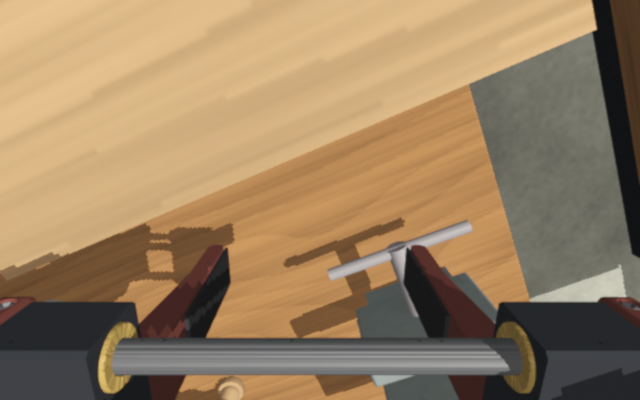

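The top view shows the stool centred near (203,170) with its ring tab at (268,170), and the jack at (420,170) with its handle toward (458,153). I'll zoom in on both.

Run:
```python
from h import *
crop('t0.png','t0a.png',365,135,475,205,7)
crop('t0.png','t0b.png',235,140,310,230,6)
crop('s0.png','s0a.png',195,215,295,305,7)
crop('s0.png','s0b.png',335,110,475,220,5)
```

```text
(no output)
```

View pics/t0a.png

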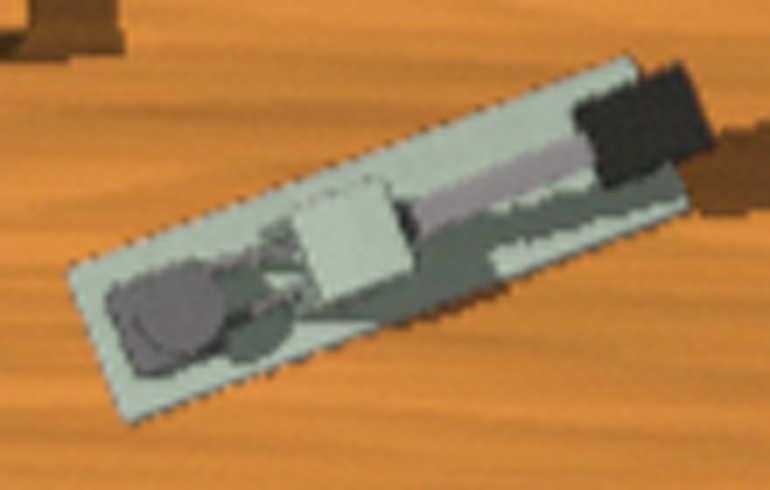

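View pics/t0b.png

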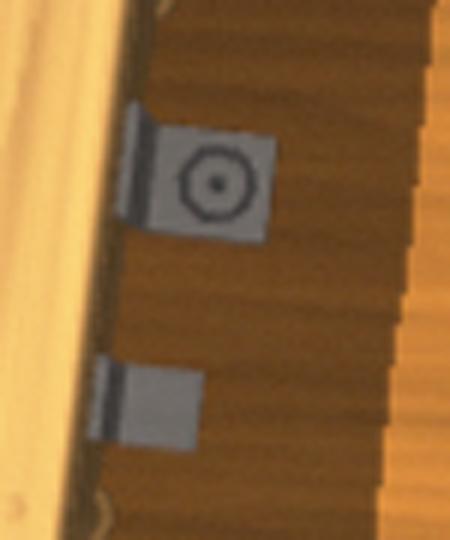

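View pics/s0a.png

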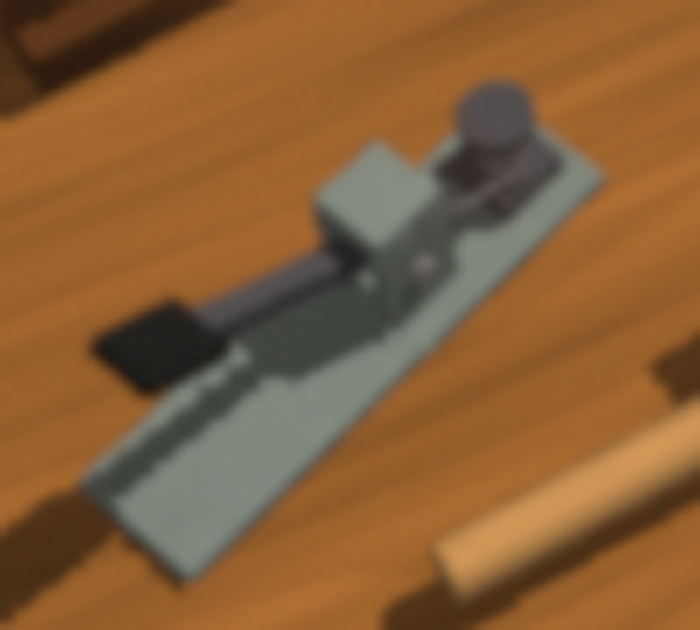

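View pics/s0b.png

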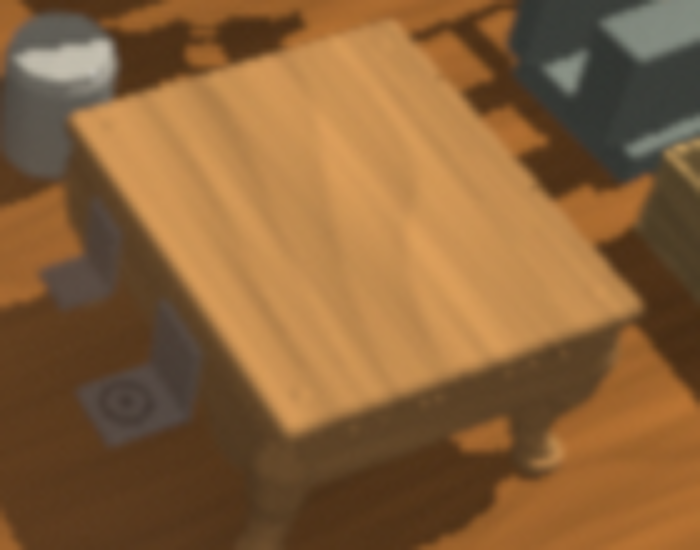

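```bash
cat > m.py <<'E'
from h import *
def A(c,z,n='top',o=(365,135),s=7): return atz(n,o[0]+(c[0]+.5)/s-.5,o[1]+(c[1]+.5)/s-.5,z)
if __name__=='__main__':
    fl,fr,rl,rr=[A(c,.01) for c in((68,272),(130,422),(632,57),(688,207))]
    print('base',fl,fr,rl,rr,'len',np.linalg.norm(fl-rl),np.linalg.norm(fl-fr))
    d=((fl+fr)-(rl+rr))/2; d/=np.linalg.norm(d); print('jack dir yaw',np.arctan2(d[1],d[0]))
    print('origin from base', (fl+fr)/2-d*.1,(rl+rr)/2+d*.155)
    bk=[A(c,.082) for c in((290,207),(380,180),(413,268),(325,300))]; print('block',np.mean(bk,0),[np.linalg.norm(bk[i]-bk[i-1]) for i in range(4)])
    print('saddle',A((168,315),.06)-.07*d)
    S=lambda c,z,n='scene':A(c,z,'scene',(195,215),7)
    print('scene block',np.mean([S(c,.082) for c in((377,140),(315,195),(378,250),(441,188))],0),'saddle org',S((495,117),.06)-.07*d,'base corner',S((190,582),.01),S((605,178),.01))
    T=lambda c,z:A(c,z,'top',(235,140),6)
    print('ring',T((218,184),.08)); a,b=T((277,137),.08),T((265,243),.08); print('tab outer',a,b,np.linalg.norm(a-b),'yaw of +x',np.arctan2(*(a-b)[1::-1]))
    a,b=T((204,370),.09),T((195,452),.09);print('small',a,b,np.linalg.norm(a-b))
    print('scene ring',A((128,402),.08,'scene',(335,110),5))
    q=[atz('top',*p,.17) for p in((162,109),(258,121),(247,234),(146,222))]
    for i in range(4):print('stooltop',q[i],np.linalg.norm(q[i]-q[i-1]))
    for n,p,z in(('tin',(222,279),.1),('glue',(310,108),.15),('sand',(318,250),.04),('mallethead',(357,120),.064),('plane',(416,243),.06)):print(n,atz('top',*p,z))
E
python3 m.py
```

```text
base [ 0.62816875 -0.17619465  0.01      ] [ 0.56642502 -0.20331749  0.01      ] [ 0.725515   -0.40984216  0.01      ] [ 0.66311947 -0.43392876  0.01      ] len 0.2531154948524725 0.06743839781271554
jack dir yaw 1.9666872967709315
origin from base [ 0.63585992 -0.2820214   0.01      ] [ 0.63454452 -0.27887419  0.01      ]
block [ 0.63610452 -0.27943034  0.082     ] [np.float64(0.03911637835478815), np.float64(0.037168457864526244), np.float64(0.03702102284059195), np.float64(0.03700502767271573)]
saddle [ 0.63313614 -0.27545726  0.06      ]
scene block [ 0.63832836 -0.27888435  0.082     ] saddle org [ 0.63912704 -0.28051831  0.06      ] base corner [ 0.73092692 -0.40847945  0.01      ] [ 0.63351183 -0.17590576  0.01      ]
ring [0.6201169  0.11665089 0.08      ]
tab outer [0.64263514 0.09035473 0.08      ] [0.5935784 0.0941277 0.08     ] 0.04920161894897894 yaw of +x -0.07675927245632208
small [0.5339811 0.1187269 0.09     ] [0.49672228 0.12142561 0.09      ] 0.037356428274543
scene ring [0.62123536 0.11985969 0.08      ]
stooltop [0.75938965 0.39198093 0.17      ] 0.29236125706781124
stooltop [0.73564191 0.14400509 0.17      ] 0.24911035868112014
stooltop [0.44538338 0.16072758 0.17      ] 0.2907398378093311
stooltop [0.46814941 0.41755872 0.17      ] 0.2578381777119249
tin [0.3221083 0.2340994 0.1      ]
glue [0.77883892 0.01213096 0.15      ]
sand [ 0.40333745 -0.01930819  0.04      ]
mallethead [ 0.77122101 -0.11805974  0.064     ]
plane [ 0.43169495 -0.29063061  0.06      ]
```

```bash
cat > g.py <<'E'
from h import *
def go(p,yang=None):
    s=env.observe();R=s['eef_rot'];print('t %.2f'%s['time'],'tcp',s['tool_pos'].round(4),'F',s['wrist_force'].round(1),'w %.1f'%(87.8*s['width']),'yang %.2f'%np.degrees(np.arctan2(R[1,1],R[0,1])),'tilt',R[:2,2].round(4))
    print('shift',(R.T@(np.array(p)-s['tool_pos'])/.04).round(3))
    if yang is not None: print('turn',round(-(yang-np.degrees(np.arctan2(R[1,1],R[0,1])))/5,3))
E
python3 -c "
from g import *
go([.264,.621,.27]);go([.637,-.28,.27],22.7)"
```

```text
t 0.15 tcp [0.2638 0.6208 0.1842] F [ 0.5 -0.5 -0.6] w 88.0 yang 66.98 tilt [-0.0005 -0.0013]
shift [-0.003  0.004 -2.144]
t 0.15 tcp [0.2638 0.6208 0.1842] F [ 0.5 -0.5 -0.6] w 88.0 yang 66.98 tilt [-0.0005 -0.0013]
shift [-17.395 -17.08   -2.12 ]
turn 8.855
```

Call:
servo_tool([
  [87,[0,0,-1],0],
  [87,[0,0,-2.1],0],
  [87,[-0.7,-0.7,-2.1],0.9],
  [87,[-1.4,-1.4,-2.1],1.8],
  [87,[-2.1,-2.1,-2.1],2.7],
  [87,[-2.8,-2.8,-2.1],3.6],
  [87,[-3.5,-3.5,-2.1],4.5],
  [87,[-4.2,-4.2,-2.1],5.4],
  [87,[-4.9,-4.9,-2.1],6.3],
  [87,[-5.6,-5.6,-2.1],7.2],
])

```text
time: 0.98
tool_pos: [0.3827, 0.3254, 0.2688]
eef_rot: [[-0.511, 0.859, -0.0], [0.859, 0.511, 0.0], [0.0, -0.0, -1.0]]
wrist_force: [1.4, 0.7, 0.1]
width: 0.993
```

```bash
python3 -c "
from g import *
go([.637,-.28,.27],22.7)"
```

```text
t 0.98 tcp [0.3827 0.3254 0.2688] F [1.4 0.7 0.1] w 87.2 yang 30.76 tilt [-0.0003  0.0001]
shift [-16.258  -2.278  -0.032]
turn 1.612
```

Call:
servo_tool([
  [87,[-1,-0.14,0],0.2],
  [87,[-2,-0.28,0],0.4],
  [87,[-3,-0.42,0],0.6],
  [87,[-4,-0.56,0],0.8],
  [87,[-5,-0.7,0],0.9],
  [87,[-6,-0.84,0],1],
  [87,[-7,-0.98,0],1.1],
  [87,[-8,-1.12,0],1.2],
  [87,[-9,-1.26,0],1.2],
  [87,[-10,-1.4,0],1.2],
])

```text
time: 1.82
tool_pos: [0.5406, -0.0461, 0.269]
eef_rot: [[-0.423, 0.906, 0.0], [0.906, 0.423, 0.0], [0.0, 0.0, -1.0]]
wrist_force: [0.8, -0.4, -0.7]
width: 0.994
```

```bash
python3 -c "
from g import *
go([.637,-.28,.27],22.7)"
```

```text
t 1.82 tcp [ 0.5406 -0.0461  0.269 ] F [ 0.8 -0.4 -0.7] w 87.3 yang 24.99 tilt [0.0002 0.0004]
shift [-6.318 -0.287 -0.026]
turn 0.459
```

Call:
servo_tool([
  [87,[-1,0,0],0.2],
  [87,[-2,-0.1,0],0.4],
  [87,[-3,-0.1,0],0.4],
  [87,[-4,-0.2,0],0.4],
  [87,[-5,-0.2,0],0.4],
  [87,[-6,-0.2,0],0.4],
  [87,[-6.1,-0.2,0],0.4],
  [87,[-6.1,-0.2,0],0.4],
])

```text
time: 2.48
tool_pos: [0.6355, -0.2721, 0.2678]
eef_rot: [[-0.386, 0.922, -0.002], [0.922, 0.386, -0.002], [-0.001, -0.002, -1.0]]
wrist_force: [-1.1, 0.2, -0.2]
width: 0.991
```

```bash
python3 -c "
from g import *
go([.637,-.28,.13],22.7); snap('wrist','w1.png')"
```

```text
t 2.48 tcp [ 0.6355 -0.2721  0.2678] F [-1.1  0.2 -0.2] w 87.0 yang 22.72 tilt [-0.0019 -0.0016]
shift [-0.194 -0.033  3.446]
turn 0.005
```

View pics/w1.png

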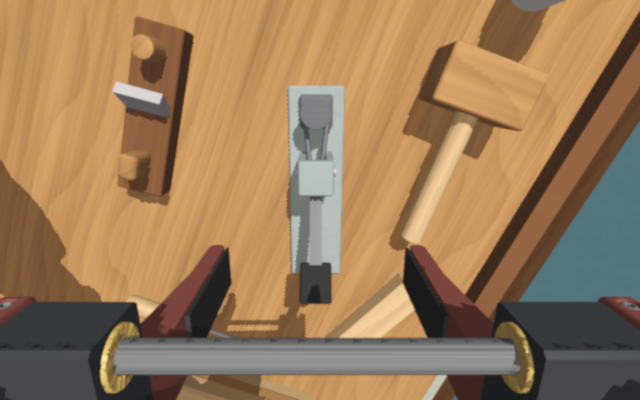

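```bash
cat >> h.py <<'E'
def watz(u,v,z,s=None):
    s=s or env.observe();c=env.camera_info('wrist');T=np.array(c['T_tool_cam']);R=s['eef_rot']
    d=R@T[:3,:3]@np.linalg.inv(np.array(c['K']))@[u,v,1];o=s['tool_pos']+R@T[:3,3]
    return o+d*(z-o[2])/d[2]
E
python3 -c "
from g import *
crop('w1.png','w1a.png',275,75,355,310,2.5)
print(watz(316,177,.082),watz(316,110,.06))
a=[watz(289,86,.01),watz(344,86,.01),watz(340,272,.01),watz(293,272,.01)];print(a)
go([.637,-.28,.13],22.7)"
```

```text
[ 0.63821873 -0.27496475  0.082     ] [ 0.61079326 -0.2097702   0.06      ]
[array([ 0.57023237, -0.19834297,  0.01      ]), array([ 0.63195722, -0.17238782,  0.01      ]), array([ 0.72954218, -0.40438245,  0.01      ]), array([ 0.66774051, -0.43038753,  0.01      ])]
t 2.53 tcp [ 0.6357 -0.2696  0.268 ] F [ 0.7  0.3 -0.4] w 87.1 yang 22.88 tilt [-0.0015  0.0001]
shift [-0.255 -0.066  3.451]
turn 0.035
```

View pics/w1a.png

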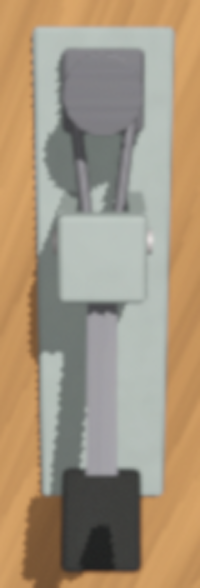

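```bash
python3 -c "
from g import *
go([.638,-.277,.035],22.8)"
```

```text
t 2.53 tcp [ 0.6357 -0.2696  0.268 ] F [ 0.7  0.3 -0.4] w 87.1 yang 22.88 tilt [-0.0015  0.0001]
shift [-0.197 -0.011  5.826]
turn 0.015
```

Call:
servo_tool([
  [87,[-0.1,0,0.8],0],
  [87,[-0.18,0,1.6],0],
  [87,[-0.18,0,2.4],0],
  [87,[-0.18,0,3.2],0],
  [87,[-0.18,0,4],0],
  [87,[-0.18,0,4.6],0],
  [87,[-0.18,0,5.2],0],
  [87,[-0.18,0,5.6],0],
  [87,[-0.18,0,5.8],0],
  [87,[-0.18,0,5.8],0],
])

```text
time: 3.37
tool_pos: [0.6381, -0.2725, 0.0353]
eef_rot: [[-0.393, 0.92, -0.003], [0.92, 0.393, 0.002], [0.003, -0.002, -1.0]]
wrist_force: [-0.3, 0.2, -0.6]
width: 0.989
```

```bash
python3 -c "
from g import *
go([.638,-.277,.035],22.8);snap('wrist','w2.png')"
```

```text
t 3.37 tcp [ 0.6381 -0.2725  0.0353] F [-0.3  0.2 -0.6] w 86.8 yang 23.11 tilt [-0.0027  0.0022]
shift [-0.102 -0.047  0.008]
turn 0.062
```

View pics/w2.png

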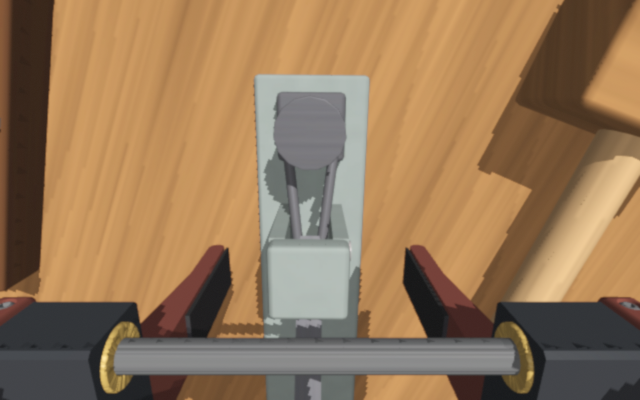

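```bash
python3 -c "
from g import *
s=env.observe();R=s['eef_rot']
for p in((269,240),(349,240),(349,318),(268,318),(309,279)):
  print((R.T@(watz(*p,.082,s)-s['tool_pos'])*1000).round(1))
print((R.T@(watz(310,132,.06,s)-s['tool_pos'])*1000).round(1))
"
```

```text
[ 16.  -21.4 -45.1]
[ 16.   16.1 -45.1]
[-26.5  17.2 -45.1]
[-26.4 -23.6 -45.1]
[ -4.5  -2.8 -45.1]
[ 63.6  -2.2 -23. ]
```

Call:
servo_tool([
  [87,[-0.1,-0.07,0],0],
  [87,[-0.1,-0.07,0],0],
  [38,[-0.1,-0.07,0],0],
  [34,[-0.1,-0.07,0],0],
  [34,[-0.1,-0.07,0],0],
  [34,[-0.1,-0.07,0],0],
  [34,[-0.1,-0.07,0],0],
  [34,[-0.1,-0.07,0],0],
], squeeze=40)

```text
time: 4.08
tool_pos: [0.638, -0.2802, 0.0369]
eef_rot: [[-0.39, 0.921, -0.0], [0.921, 0.39, 0.0], [0.0, 0.0, -1.0]]
wrist_force: [0.6, 0.0, 0.9]
width: 0.573
```

Call:
servo_tool([
  [30,[0,0,0],0],
  [30,[0,0,0],0],
  [30,[0,0,-0.1],0],
  [30,[0,0,-0.3],0],
  [30,[0,0,-0.5],0],
  [30,[0,0,-0.5],0],
])

```text
time: 4.58
tool_pos: [0.6388, -0.2806, 0.0586]
eef_rot: [[-0.39, 0.921, 0.002], [0.921, 0.39, -0.001], [-0.001, 0.002, -1.0]]
wrist_force: [0.7, -0.9, -8.1]
width: 0.45
```

```bash
python3 -c "
from g import *
go([.6,-.06,.055],-4.4);s=env.observe();R=s['eef_rot'];snap('wrist','w3.png')
print((R.T@(watz(310,132,.08,s)-s['tool_pos'])*1000).round(1))"
```

```text
t 4.58 tcp [ 0.6388 -0.2806  0.0586] F [ 0.7 -0.9 -8.1] w 39.5 yang 22.98 tilt [ 0.0019 -0.0007]
shift [5.456 1.259 0.084]
turn 5.477
[ 63.5  -2.2 -21.5]
```

View pics/w3.png

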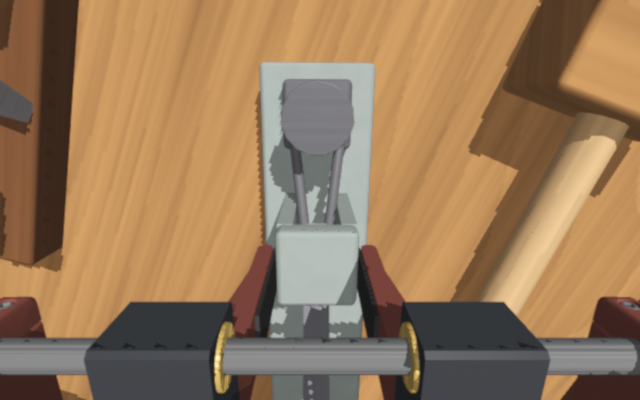

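```bash
python3 -c "
from g import *
s=env.observe();R=s['eef_rot']
print((R.T@(watz(317,118,.081,s)-s['tool_pos'])*1000).round(1),(R.T@(watz(317,264,.103,s)-s['tool_pos'])*1000).round(1))
go([.602,-.03,.056],-4.4)
T=np.array([.6205,.118]);d=np.array([.077,.997]);print(T-.069*d,T-.15*d)"
```

```text
[ 70.3   1.2 -23.1] [  3.5   1.1 -45. ]
t 4.63 tcp [ 0.6387 -0.2805  0.058 ] F [ 0.2 -0.2 -7.8] w 39.4 yang 22.98 tilt [ 0.0017 -0.0007]
shift [6.125 1.602 0.043]
turn 5.477
[0.615187 0.049207] [ 0.60895 -0.03155]
```

```bash
python3 -c "
from g import *
go([.608,-.045,.058],-4.4)"
```

```text
t 4.63 tcp [ 0.6387 -0.2805  0.058 ] F [ 0.2 -0.2 -7.8] w 39.4 yang 22.98 tilt [ 0.0017 -0.0007]
shift [ 5.721  1.593 -0.006]
turn 5.477
```

Call:
servo_tool([
  [30,[0.3,0.1,0],0.3],
  [30,[0.9,0.25,0],0.8],
  [30,[1.6,0.45,0],1.5],
  [30,[2.4,0.67,0],2.3],
  [30,[3.2,0.9,0],3.1],
  [30,[4,1.1,0],3.9],
  [30,[4.7,1.3,0],4.6],
  [30,[5.3,1.48,0],5.2],
  [30,[5.7,1.6,0],5.5],
  [30,[5.7,1.6,0],5.5],
])

```text
time: 5.47
tool_pos: [0.6075, -0.0383, 0.0562]
eef_rot: [[0.073, 0.997, -0.002], [0.997, -0.073, 0.004], [0.004, -0.002, -1.0]]
wrist_force: [-0.2, 1.2, -7.7]
width: 0.454
```

```bash
python3 -c "
from g import *
go([.6089,-.0315,.042],-4.4);snap('wrist','w4.png');snap('top','t4.png')"
```

```text
t 5.47 tcp [ 0.6075 -0.0383  0.0562] F [-0.2  1.2 -7.7] w 39.9 yang -4.18 tilt [-0.0018  0.0041]
shift [0.171 0.023 0.355]
turn 0.043
```

View pics/w4.png

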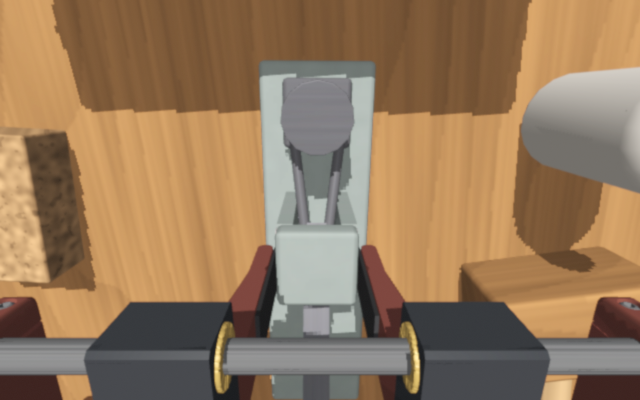

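View pics/t4.png

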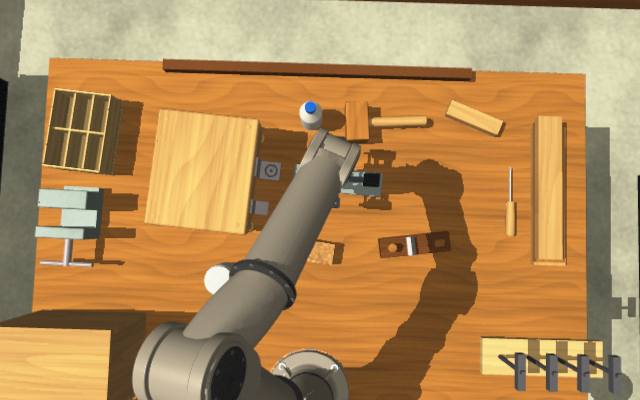

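Call:
servo_tool([
  [30,[0,0,0.2],0],
  [30,[0,0,0.36],0],
  [30,[0,0,0.4],0],
  [30,[0,0,0.4],0],
  [30,[0,0,0.4],0],
])

```text
time: 5.98
tool_pos: [0.6077, -0.0462, 0.0406]
eef_rot: [[0.08, 0.997, -0.001], [0.997, -0.08, -0.0], [-0.0, -0.001, -1.0]]
wrist_force: [0.2, -0.2, -7.3]
width: 0.449
```

```bash
python3 -c "
from g import *
for i in range(4): go([.6152,.0485,.041],-4.4);env.camera('top')"
```

```text
t 5.98 tcp [ 0.6077 -0.0462  0.0406] F [ 0.2 -0.2 -7.3] w 39.4 yang -4.59 tilt [-0.0006 -0.0002]
shift [ 2.374e+00 -1.000e-03 -1.000e-02]
turn -0.038
t 6.03 tcp [ 0.6079 -0.046   0.0409] F [-0.9  1.  -9.8] w 39.6 yang -4.57 tilt [-0.     -0.0002]
shift [ 2.37  -0.007 -0.003]
turn -0.034
t 6.08 tcp [ 0.6081 -0.0459  0.0411] F [-0.   0.6 -8.3] w 39.4 yang -4.56 tilt [ 0.0003 -0.0001]
shift [ 2.366e+00 -1.100e-02  1.000e-03]
turn -0.032
t 6.13 tcp [ 0.6082 -0.0457  0.0412] F [ 0.2 -0.  -7.8] w 39.5 yang -4.55 tilt [ 0.0005 -0.    ]
shift [ 2.361 -0.011  0.004]
turn -0.029
```

Slide in slowly for part of the way, then look.

Call:
servo_tool([
  [30,[0.2,0,0],0],
  [30,[0.5,0,0],0],
  [30,[0.8,0,0],0],
  [30,[1.1,0,0],0],
  [30,[1.3,0,0],0],
  [30,[1.4,0,0],0],
  [30,[1.4,0,0],0],
  [30,[1.4,0,0],0],
])

```text
time: 6.85
tool_pos: [0.6123, 0.0104, 0.041]
eef_rot: [[0.078, 0.997, 0.0], [0.997, -0.078, -0.001], [-0.001, 0.0, -1.0]]
wrist_force: [-0.7, -1.4, -8.9]
width: 0.449
```

```bash
python3 -c "
from g import *
go([.6152,.0485,.041],-4.4);snap('wrist','w5.png');snap('top','t5.png');snap('scene','s5.png');crop('t5.png','t5a.png',235,140,310,230,6);crop('s5.png','s5a.png',315,130,435,240,6)"
```

```text
t 6.85 tcp [0.6123 0.0104 0.041 ] F [-0.7 -1.4 -8.9] w 39.5 yang -4.49 tilt [ 0.     -0.0006]
shift [ 0.954 -0.001 -0.002]
turn -0.018
```

View pics/w5.png

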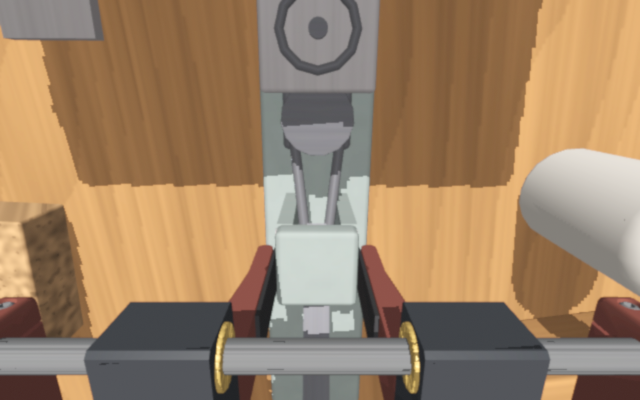

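View pics/t5a.png

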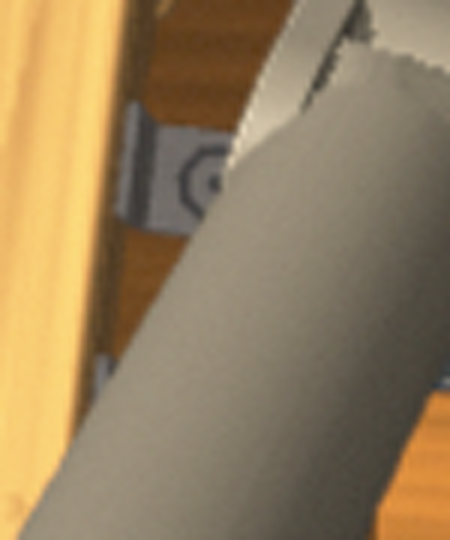

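View pics/s5a.png

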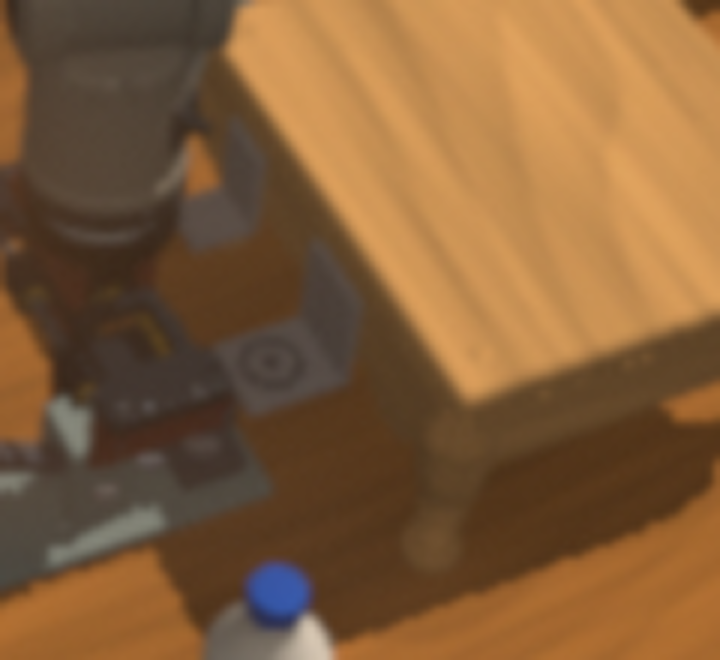

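```bash
python3 -c "
from g import *
s=env.observe();R=s['eef_rot']
for p in((318,28),(262,92),(376,92)):
  P=watz(*p,.08,s);print(P,(R.T@(P-s['tool_pos'])*1000).round(1))
print(proj('top',[.6122,.0105,0]))"
```

```text
[0.6226516  0.11648951 0.08      ] [107.7   1.8 -39. ]
[0.59665467 0.09357016 0.08      ] [ 82.7 -22.2 -39. ]
[0.64551232 0.0895808  0.08      ] [ 82.7  26.8 -39. ]
[310.09506859 177.3441291 ]
```

Call:
servo_tool([
  [30,[0.2,0,0],0],
  [30,[0.45,0,0],0],
  [30,[0.7,0.01,0],0],
  [30,[0.85,0.01,0],0],
  [30,[0.93,0.01,0],0],
  [30,[0.93,0.01,0],0],
  [30,[0.93,0.01,0],0],
])

```text
time: 7.58
tool_pos: [0.6155, 0.0476, 0.0409]
eef_rot: [[0.078, 0.997, -0.0], [0.997, -0.078, -0.0], [-0.0, -0.0, -1.0]]
wrist_force: [-0.7, -0.1, -8.6]
width: 0.449
```

```bash
python3 -c "
from g import *
go([.6152,.0485,.041],-4.4);snap('wrist','w6.png')"
```

```text
t 7.58 tcp [0.6155 0.0476 0.0409] F [-0.7 -0.1 -8.6] w 39.5 yang -4.49 tilt [-0.0001 -0.0004]
shift [ 0.021 -0.01  -0.002]
turn -0.018
```

View pics/w6.png

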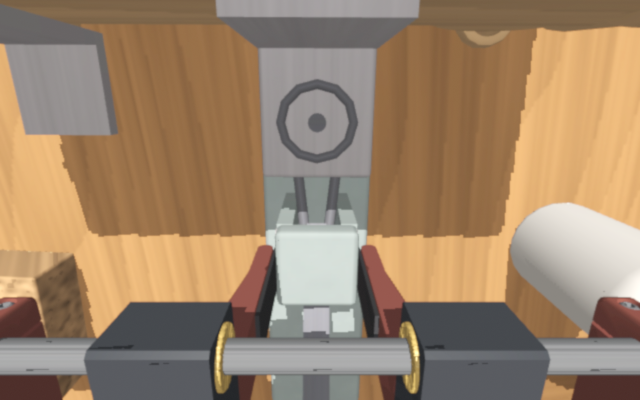

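Call:
servo_tool([
  [30,[0,0,0.05],0],
  [30,[0,0,0.1],0],
  [30,[0,0,0.11],0],
  [30,[0,0,0.11],0],
  [45,[0,0,0.1],0],
  [60,[0,0,0.1],0],
  [70,[0,0,0.1],0],
  [70,[0,0,0.1],0],
])

```text
time: 8.3
tool_pos: [0.6165, 0.0477, 0.0376]
eef_rot: [[0.079, 0.997, 0.002], [0.997, -0.079, 0.0], [0.0, 0.002, -1.0]]
wrist_force: [-0.6, 0.4, -0.2]
width: 0.7
```

```bash
python3 -c "
from g import *
go([.6152,.0485,.041],-4.4);s=env.observe();R=s['eef_rot'];snap('wrist','w7.png')
print((R.T@(watz(317,122,.08,s)-s['tool_pos'])*1000).round(1))"
```

```text
t 8.30 tcp [0.6165 0.0477 0.0376] F [-0.6  0.4 -0.2] w 61.5 yang -4.52 tilt [0.0016 0.0003]
shift [ 0.018 -0.034 -0.086]
turn -0.023
[ 70.4   1.4 -42.4]
```

View pics/w7.png

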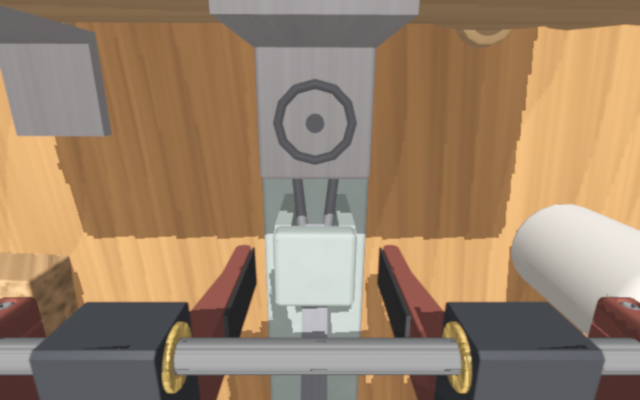

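Call:
servo_tool([
  [80,[0,0,-0.3],0],
  [80,[0,0,-1],0],
  [80,[0,0,-1.8],0],
  [80,[0,0,-2.6],0],
  [80,[0,0,-3.2],0],
  [40,[0,0,-3.5],0],
  [0,[0,0,-3.5],0],
  [0,[0,0,-3.5],0],
])

```text
time: 9.02
tool_pos: [0.6155, 0.0478, 0.1769]
eef_rot: [[0.079, 0.997, 0.0], [0.997, -0.079, 0.001], [0.001, 0.0, -1.0]]
wrist_force: [0.2, -0.4, -0.9]
width: 0.724
```

```bash
python3 -c "
from g import *
d=np.array([.078,.997]);o=np.array([.6158,.049])
p=o-.118*d;print(p)
go([*p,.14],-4.4)
snap('wrist','w8.png');snap('scene','s8.png');crop('s8.png','s8a.png',295,130,435,250,5)
"
```

```text
[ 0.606596 -0.068646]
t 9.02 tcp [0.6155 0.0478 0.1769] F [ 0.2 -0.4 -0.9] w 63.6 yang -4.50 tilt [0.0003 0.0006]
shift [-2.921  0.006  0.921]
turn -0.021
```

View pics/w8.png

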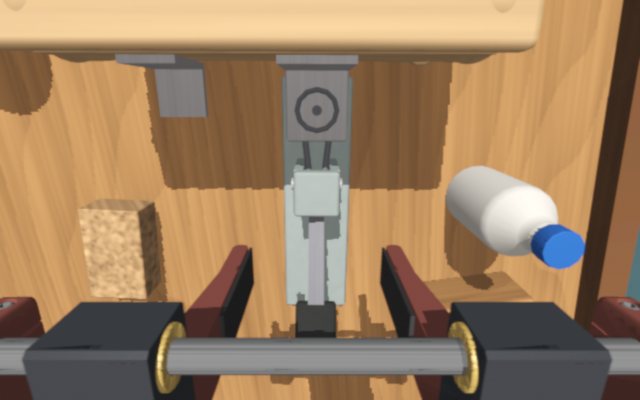

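View pics/s8a.png

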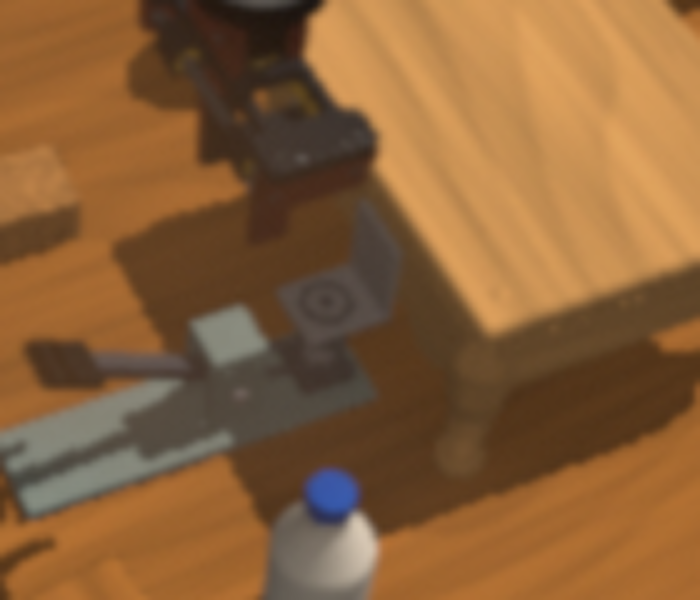

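```bash
python3 -c "
from g import *
crop('w8.png','w8a.png',270,50,370,350,2)
s=env.observe();R=s['eef_rot']
q=lambda u,v,z:print((R.T@(watz(u,v,z,s)-s['tool_pos'])*1000).round(1),watz(u,v,z,s).round(4))
q(317,110,.08);q(317,192,.082);q(285,303,.01);q(346,303,.01)"
```

```text
[69.8  1.7 95.2] [0.6214 0.1173 0.08  ]
[ 2.5  1.6 93.3] [0.616  0.0501 0.082 ]
[-151.5  -35.8  165.5] [ 0.5664 -0.1005  0.01  ]
[-151.6   35.7  165.3] [ 0.6376 -0.1062  0.01  ]
```

View pics/w8a.png

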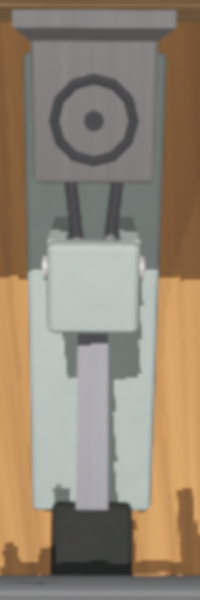

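Call:
servo_tool([
  [0,[-0.5,0,0],0],
  [0,[-1.1,0.02,0],0],
  [0,[-1.8,0.02,0],0],
  [0,[-2.4,0.02,0],0],
  [0,[-2.8,0.02,0.2],0],
  [0,[-2.88,0.02,0.5],0],
  [0,[-2.88,0.02,0.7],0],
  [0,[-2.88,0.02,0.7],0],
  [0,[-2.88,0.02,0.7],0],
])

```text
time: 9.87
tool_pos: [0.6068, -0.0653, 0.1474]
eef_rot: [[0.077, 0.997, -0.003], [0.997, -0.077, 0.0], [0.0, -0.003, -1.0]]
wrist_force: [-0.0, 0.2, 0.5]
width: 0.01
```

```bash
python3 -c "
from g import *
go([.6066,-.068,.12],-4.4)
snap('wrist','w9.png');snap('scene','s9.png');crop('s9.png','s9a.png',285,130,425,250,5)
"
```

```text
t 9.87 tcp [ 0.6068 -0.0653  0.1474] F [-0.   0.2  0.5] w 0.9 yang -4.39 tilt [-0.0029  0.0004]
shift [-0.067  0.003  0.684]
turn 0.001
```

View pics/w9.png

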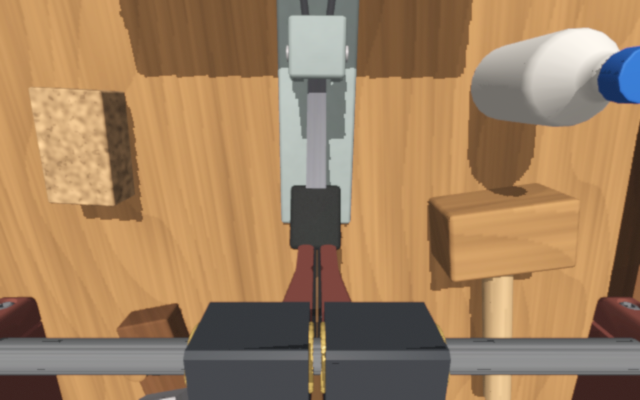

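View pics/s9a.png

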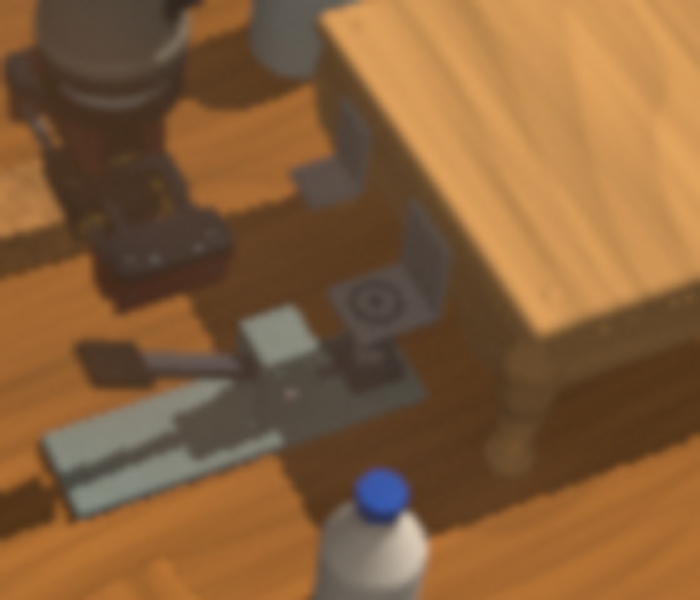

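Call:
servo_tool([
  [0,[0,0,0.3],0],
  [0,[0,0,0.6],0],
  [0,[-0.03,0,0.8],0],
  [0,[-0.1,0,1],0],
  [0,[-0.16,0,1.2],0],
  [0,[-0.21,0,1.4],0],
  [0,[-0.25,0,1.5],0],
  [0,[-0.25,0,1.5],0],
])

```text
time: 10.63
tool_pos: [0.6057, -0.078, 0.0878]
eef_rot: [[0.08, 0.997, -0.002], [0.997, -0.08, -0.0], [-0.0, -0.002, -1.0]]
wrist_force: [-0.3, 0.0, -0.2]
width: 0.004
```

```bash
python3 -c "
from g import *
go([.605,-.082,.05],-4.4)
snap('scene','s10.png');crop('s10.png','s10a.png',285,130,425,250,5)
"
```

```text
t 10.63 tcp [ 0.6057 -0.078   0.0878] F [-0.3  0.  -0.2] w 0.4 yang -4.58 tilt [-0.0017 -0.0003]
shift [-0.1   -0.009  0.946]
turn -0.036
```

View pics/s10a.png

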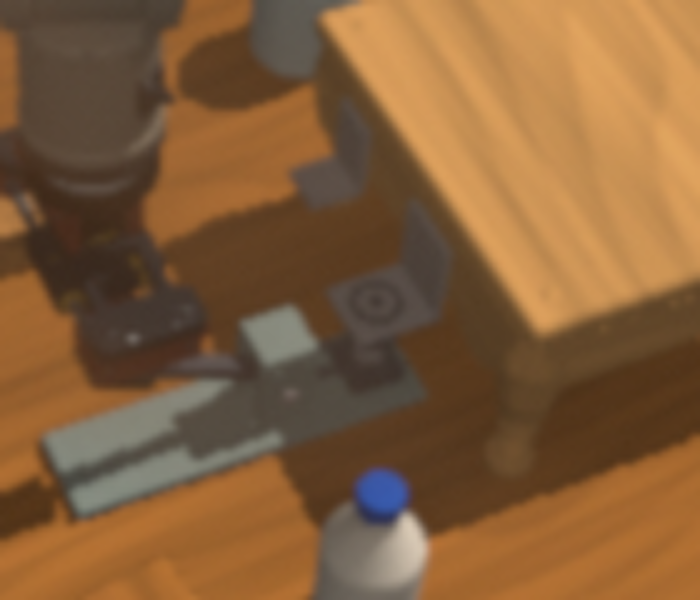

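```bash
python3 -c "
from g import *
go([.605,-.082,.05],-4.4)
snap('wrist','w10.png');crop('s10.png','s10b.png',290,180,350,240,10)
"
```

```text
t 10.68 tcp [ 0.6063 -0.0778  0.0885] F [ 0.  -0.3  0.3] w 0.6 yang -4.56 tilt [-0.0008 -0.0002]
shift [-0.107 -0.022  0.963]
turn -0.033
```

View pics/w10.png

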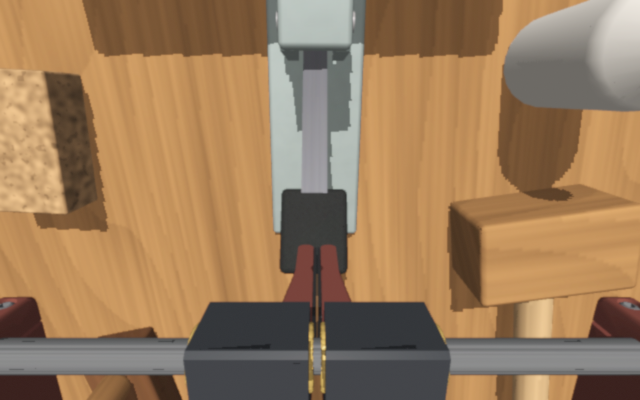

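View pics/s10b.png

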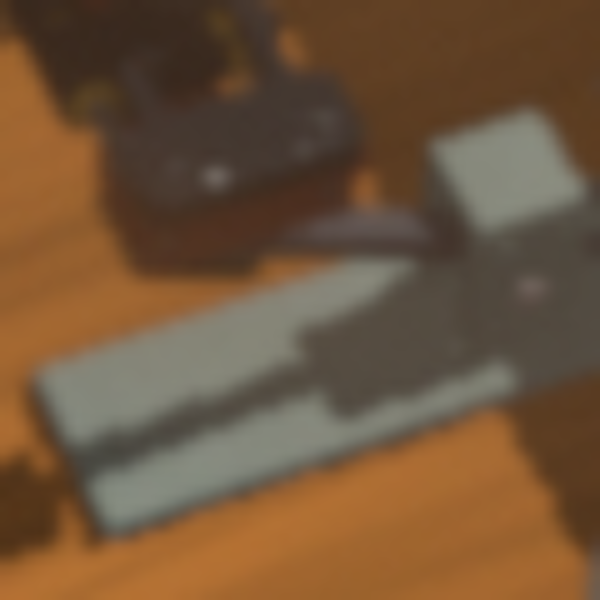

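```bash
python3 -c "
from g import *
def pw(P,s):
    c=env.camera_info('wrist');T=np.array(c['T_tool_cam']);p=s['eef_rot'].T@(np.array(P)-s['tool_pos']);q=T[:3,:3].T@(p-T[:3,3]);u=np.array(c['K'])@q;return (u[:2]/u[2]).round(0)
s=env.observe()
o=np.array([.6158,.051]);d=np.array([.078,.997])
for th in(0,.1,.2,.3,.4,.5):
  a=.5-th;c,si=np.cos(a),np.sin(a);r=[]
  for l in(.107,.153):
    x=-(l*c)+.005*si;z=.045+l*si+.005*c;r+=[x,z,pw([*(o+x*d),z],s)]
  print(th,r)
for p in ((316,20),(316,233)):print(watz(*p,.082 if p[1]<100 else .01,s))"
```

```text
0 [np.float64(-0.09150420642924886), np.float64(0.10068644544010158), array([313., 180.]), np.float64(-0.131873004276206), np.float64(0.12274002021589492), array([313., 266.])]
0.1 [np.float64(-0.09660643464676545), np.float64(0.09127306759704003), array([313., 185.]), np.float64(-0.13897524037089817), np.float64(0.10918631134323795), array([313., 267.])]
0.2 [np.float64(-0.10074340330313314), np.float64(0.08139734455839136), array([313., 188.]), np.float64(-0.14468888180291103), np.float64(0.09499127406481297), array([313., 264.])]
0.3 [np.float64(-0.10387377717503754), np.float64(0.07115795128427775), array([313., 189.]), np.float64(-0.14895683975573468), np.float64(0.08029674050085056), array([313., 260.])]
0.4 [np.float64(-0.10596627860151463), np.float64(0.060657196407600734), array([313., 188.]), np.float64(-0.1517364702043038), np.float64(0.06524953357335483), array([314., 254.])]
0.5 [np.float64(-0.107), np.float64(0.049999999999999996), array([313., 185.]), np.float64(-0.153), np.float64(0.049999999999999996), array([314., 247.])]
[0.61709765 0.04077771 0.082     ]
[ 0.60508659 -0.1068708   0.01      ]
```

Call:
servo_tool([
  [0,[-0.03,0,0.15],0],
  [0,[-0.05,0,0.3],0],
  [0,[-0.07,0,0.4],0],
  [0,[-0.07,0,0.4],0],
  [0,[-0.07,0,0.4],0],
])

```text
time: 11.15
tool_pos: [0.6062, -0.0801, 0.0727]
eef_rot: [[0.079, 0.997, -0.001], [0.997, -0.079, 0.0], [0.0, -0.001, -1.0]]
wrist_force: [0.2, -1.8, 1.9]
width: 0.005
```

```bash
python3 -c "
from g import *
go([.605,-.082,.05],-4.4)
snap('scene','s11.png');crop('s11.png','s11a.png',285,130,425,250,5);snap('wrist','w11.png')
go([.605,-.082,.05],-4.4)
"
```

```text
t 11.15 tcp [ 0.6062 -0.0801  0.0727] F [ 0.2 -1.8  1.9] w 0.5 yang -4.53 tilt [-0.0005  0.0001]
shift [-0.049 -0.025  0.567]
turn -0.026
t 11.25 tcp [ 0.6062 -0.08    0.0729] F [-0.1 -0.8  1.7] w 0.4 yang -4.52 tilt [-0.0004  0.0002]
shift [-0.052 -0.026  0.574]
turn -0.024
```

View pics/s11a.png

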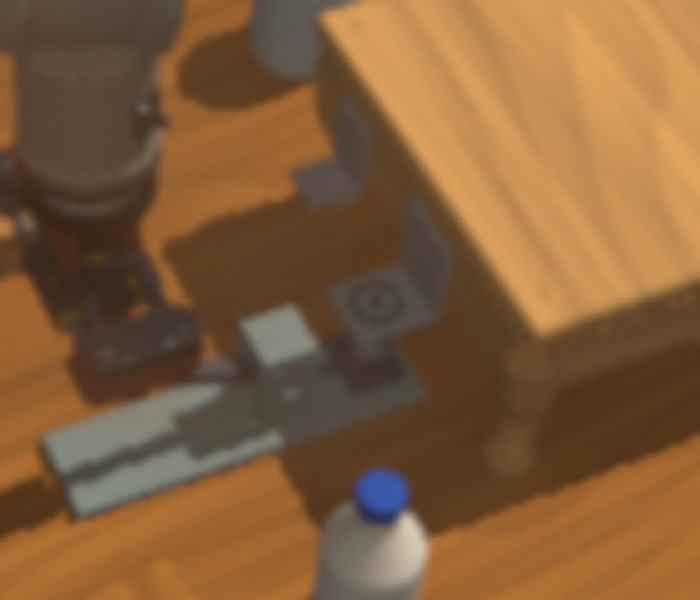

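View pics/w11.png

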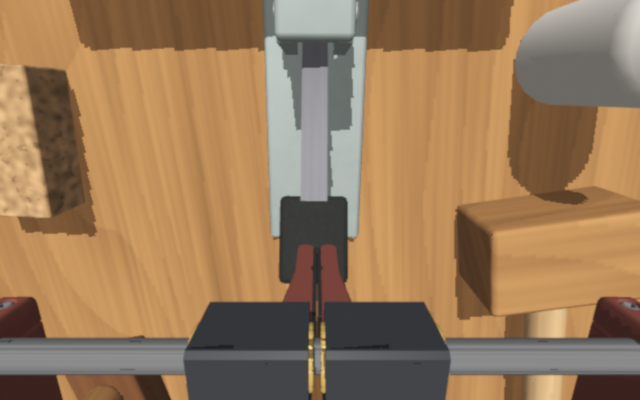

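```bash
python3 -c "
from h import *
crop('w11.png','w11a.png',255,0,375,300,2.6)
crop('w11.png','w11b.png',265,180,365,300,6)
crop('s11.png','s11b.png',290,180,350,240,10)
"
```

```text
(no output)
```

View pics/w11b.png

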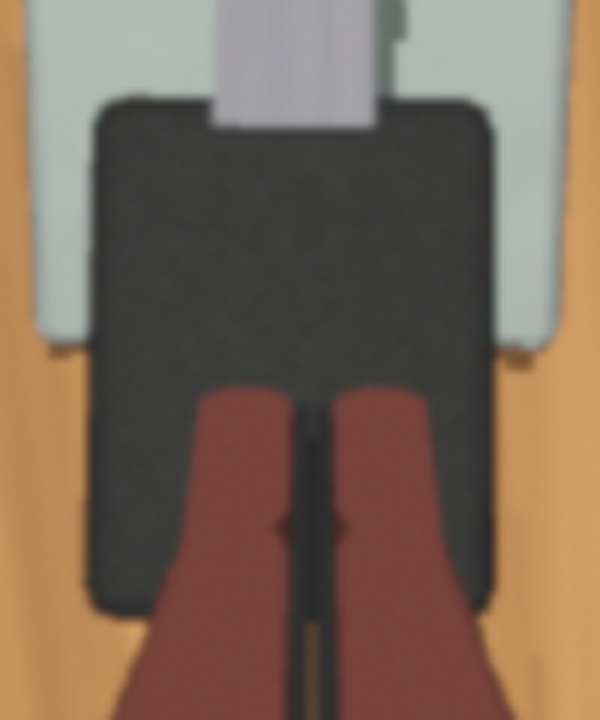

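View pics/s11b.png

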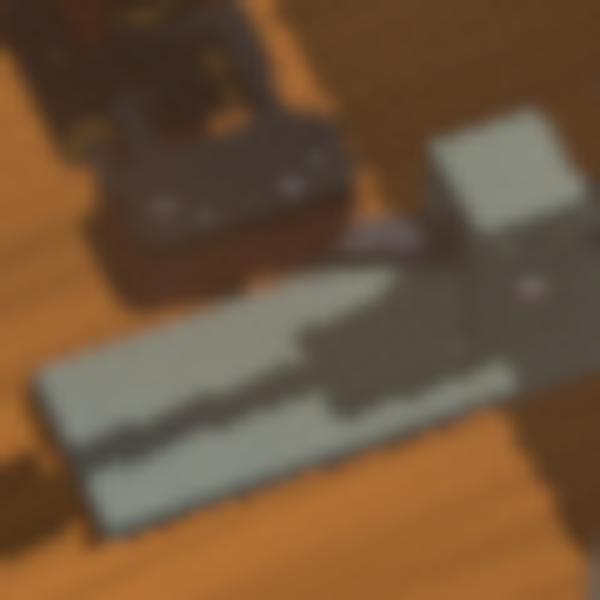

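```bash
python3 -c "
from g import *
s=env.observe();R=s['eef_rot'];p=s['tool_pos']
B=lambda P:((proj('scene',P)-[290,180]+.5)*10-.5).round()
for x in(-.01,0,.01):
  for z in(0,-.02,-.04,-.06): print(x,z,B(p+R@[x,-.013,z]),B(p+R@[x,.013,z]))
o=np.array([.6158,.051]);d=np.array([.078,.997]);n=np.array([.997,-.078])
for th in(0,.2,.35,.5):
  a=.5-th;c,si=np.cos(a),np.sin(a)
  print(th,[B([*(o-(l*c-.005*si)*d+w*n),.045+l*si+.005*c]) for l in(.107,.153) for w in(-.018,.018)])
"
```

```text
-0.01 0 [ 97. 293.] [128. 354.]
-0.01 -0.02 [ 95. 255.] [126. 317.]
-0.01 -0.04 [ 93. 217.] [125. 279.]
-0.01 -0.06 [ 92. 177.] [124. 240.]
0 0 [126. 283.] [157. 344.]
0 -0.02 [125. 245.] [156. 307.]
0 -0.04 [123. 207.] [155. 268.]
0 -0.06 [122. 167.] [154. 229.]
0.01 0 [155. 273.] [186. 334.]
0.01 -0.02 [154. 235.] [186. 297.]
0.01 -0.04 [153. 197.] [185. 258.]
0.01 -0.06 [152. 157.] [185. 219.]
0 [array([234., 178.]), array([280., 262.]), array([114., 174.]), array([159., 260.])]
0.2 [array([208., 224.]), array([252., 308.]), array([ 79., 241.]), array([122., 327.])]
0.35 [array([196., 257.]), array([240., 341.]), array([ 64., 289.]), array([106., 374.])]
0.5 [array([190., 288.]), array([234., 372.]), array([ 59., 333.]), array([100., 418.])]
```

```bash
python3 -c "
from g import *
import cv2
x=np.array([.078,.997,0]);y=np.array([.997,-.078,0]);z=np.array([0,0,-1.])
for f,o,p,w in(('s8.png',(310,130),np.array([.6155,.0478,.1769]),.032),('s9.png',(285,150),np.array([.6068,-.0670,.1474]),0)):
  im=cv2.resize(cv2.imread('pics/'+f)[o[1]:o[1]+80,o[0]:o[0]+100],None,fx=8,fy=8,interpolation=cv2.INTER_CUBIC)
  for s in((1,-1) if w else (0,)):
   for zz,c in((0,(0,255,0)),(-.019,(255,255,0)),(-.08,(0,255,255))):
    q=(proj('scene',p+s*w*y+zz*z)-o)*8+4
    cv2.circle(im,tuple(int(v) for v in q),3,c,-1)
  cv2.imwrite('pics/ov_'+f,im)
"
```

```text
(no output)
```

View pics/ov_s8.png

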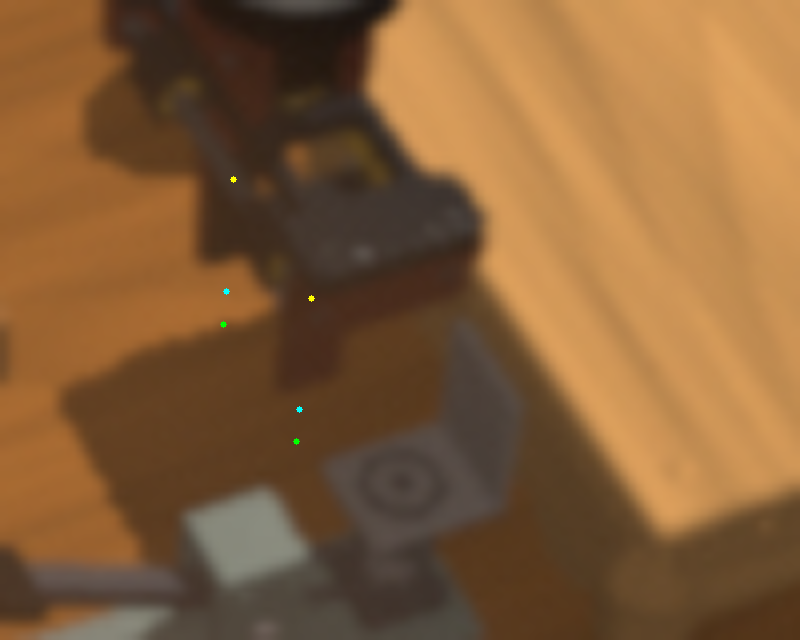

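View pics/ov_s9.png

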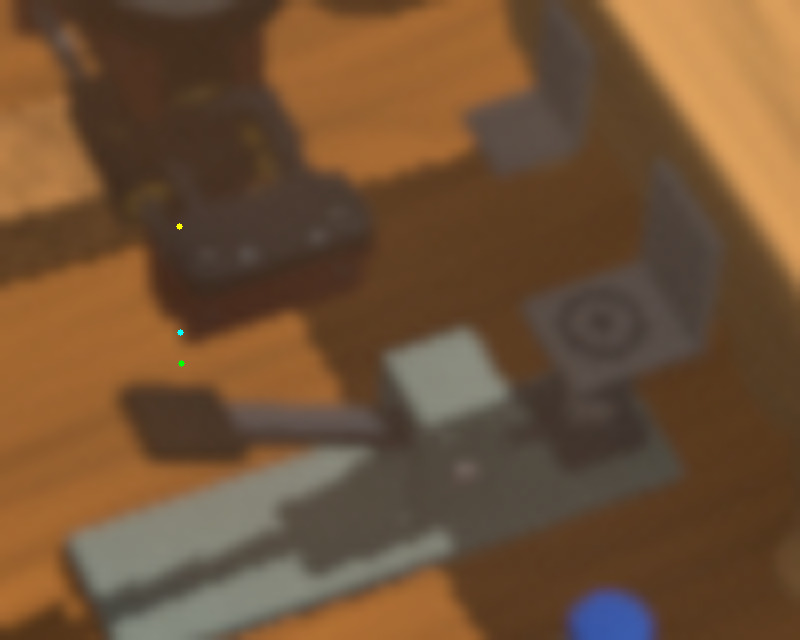

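The pad edges measure 68 px at the rear and 66 px at the front, so it still slopes about 0.4 rad. The rendered fingertips end about 30 mm short of the nominal TCP, so the handle is only about 0.1 rad down. I'll keep pressing in steps and watch the force.

Call:
servo_tool([
  [0,[0,0,0.2],0],
  [0,[-0.02,0,0.4],0],
  [0,[-0.05,0,0.6],0],
  [0,[-0.07,0,0.7],0],
  [0,[-0.07,0,0.7],0],
  [0,[-0.07,0,0.7],0],
])

```text
time: 11.75
tool_pos: [0.6067, -0.0839, 0.0447]
eef_rot: [[0.079, 0.997, 0.001], [0.997, -0.079, -0.001], [-0.001, 0.001, -1.0]]
wrist_force: [-0.4, -1.0, 5.8]
width: 0.002
```

```bash
python3 -c "
from g import *
go([.605,-.084,.017],-4.4)
snap('scene','s12.png');crop('s12.png','s12a.png',285,130,425,250,5);snap('wrist','w12.png');crop('w12.png','w12b.png',265,180,365,300,6)
go([.605,-.084,.017],-4.4)
"
```

```text
t 11.75 tcp [ 0.6067 -0.0839  0.0447] F [-0.4 -1.   5.8] w 0.2 yang -4.56 tilt [ 0.0011 -0.0011]
shift [-0.004 -0.042  0.693]
turn -0.031
t 11.85 tcp [ 0.6067 -0.0839  0.0449] F [-1.2 -1.7  5.7] w 0.8 yang -4.55 tilt [ 0.0012 -0.001 ]
shift [-0.006 -0.043  0.697]
turn -0.03
```

View pics/s12a.png

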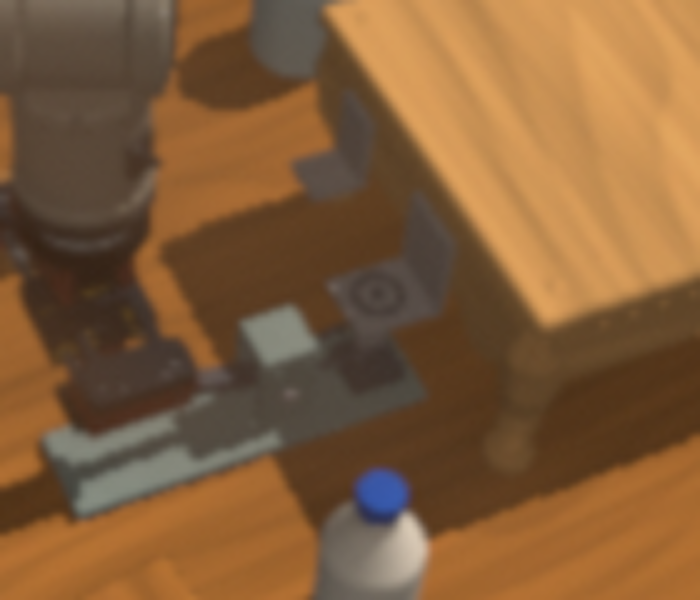

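View pics/w12b.png

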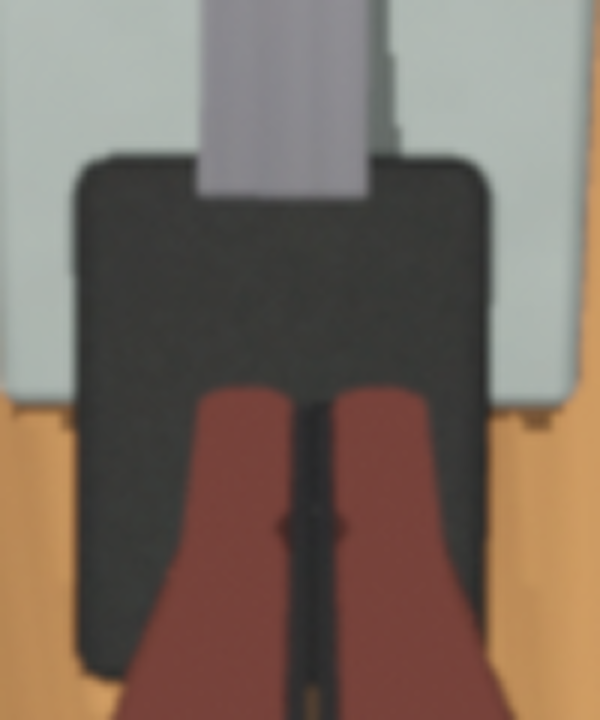

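Call:
servo_tool([
  [0,[0,0,0.15],0],
  [0,[0,0,0.3],0],
  [0,[0,0,0.45],0],
  [0,[0,0,0.55],0],
  [0,[0,0,0.6],0],
  [0,[0,0,0.6],0],
])

```text
time: 12.35
tool_pos: [0.6069, -0.0855, 0.0209]
eef_rot: [[0.08, 0.997, 0.002], [0.997, -0.08, -0.003], [-0.003, 0.002, -1.0]]
wrist_force: [0.5, -4.6, 5.9]
width: 0.004
```

```bash
python3 -c "
from g import *
go([.605,-.084,.017],-4.4)
snap('scene','s13.png');crop('s13.png','s13a.png',285,130,425,250,5);snap('wrist','w13.png');crop('w13.png','w13b.png',265,180,365,300,6)
go([.605,-.084,.017],-4.4)
"
```

```text
t 12.35 tcp [ 0.6069 -0.0855  0.0209] F [ 0.5 -4.6  5.9] w 0.4 yang -4.61 tilt [ 0.002 -0.003]
shift [ 0.034 -0.05   0.097]
turn -0.042
t 12.45 tcp [ 0.6069 -0.0855  0.0211] F [ 0.1 -4.7  6.6] w 0.5 yang -4.61 tilt [ 0.002  -0.0029]
shift [ 0.033 -0.05   0.103]
turn -0.042
```

View pics/s13a.png

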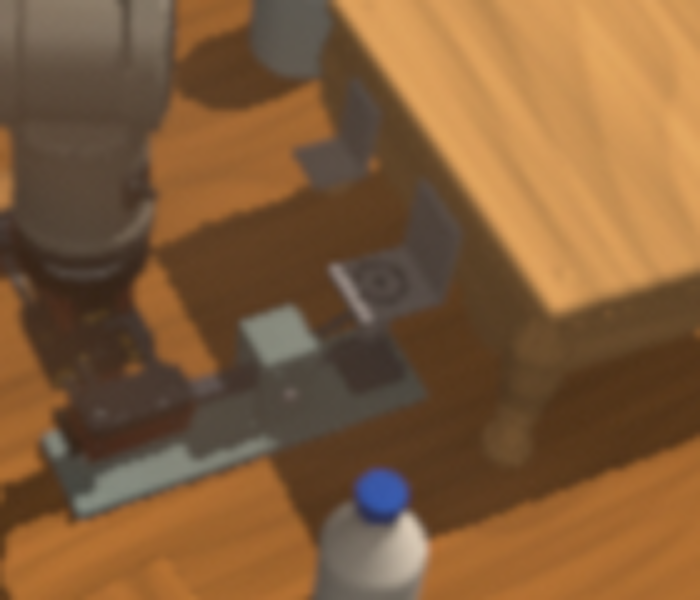

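View pics/w13.png

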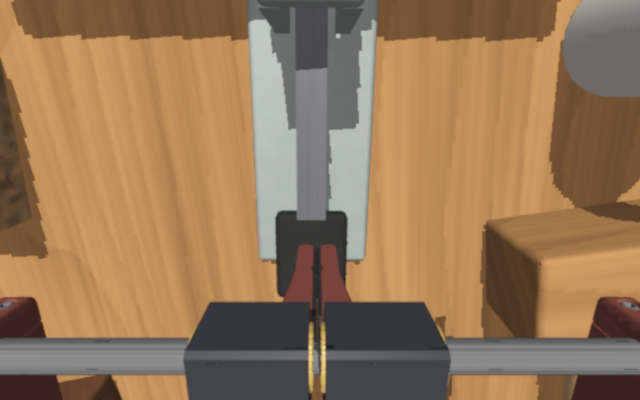

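Call:
servo_tool([
  [0,[-0.05,0,0.05],0],
  [0,[-0.09,0,0.15],0],
  [0,[-0.1,0,0.25],0],
  [0,[-0.1,0,0.3],0],
  [0,[-0.1,0,0.3],0],
])

```text
time: 12.87
tool_pos: [0.6069, -0.0861, 0.0107]
eef_rot: [[0.079, 0.997, 0.002], [0.997, -0.079, 0.003], [0.003, 0.001, -1.0]]
wrist_force: [-5.0, 3.6, 25.3]
width: 0.005
```

```bash
python3 -c "
from g import *
go([.605,-.084,.017],-4.4)
snap('scene','s14.png');crop('s14.png','s14a.png',285,130,425,250,5);snap('wrist','w14.png');crop('w14.png','w14b.png',265,180,365,300,6)
go([.605,-.084,.017],-4.4)
"
```

```text
t 12.87 tcp [ 0.6069 -0.0861  0.0107] F [-5.   3.6 25.3] w 0.5 yang -4.52 tilt [0.0016 0.0026]
shift [ 0.05  -0.053 -0.158]
turn -0.024
t 12.97 tcp [ 0.607  -0.0862  0.0108] F [-5.1  2.5 22.9] w 0.3 yang -4.52 tilt [0.0019 0.0025]
shift [ 0.051 -0.053 -0.155]
turn -0.024
```

View pics/s14a.png

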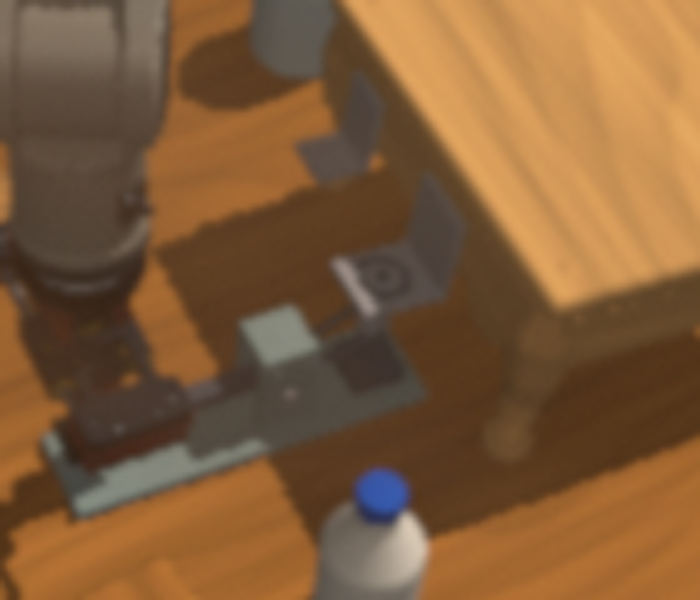

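View pics/w14b.png

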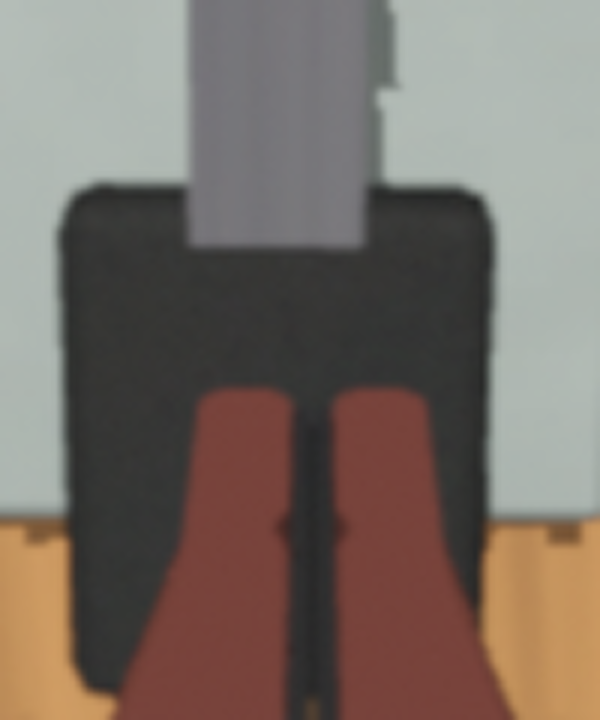

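```bash
python3 -c "
from g import *
a=np.array([285,130])
for z in (.08,.09,.10,.103,.11): print(z,(proj('scene',[.6213,.1178+ (z-.08)*.15,z])-a)*5+2)
go([.605,-.084,.05],-4.4)"
```

```text
0.08 [375.373687   303.20139467]
0.09 [378.71781949 292.7479249 ]
0.1 [382.09947983 282.17714629]
0.103 [383.12139047 278.98274178]
0.11 [385.5193033  271.48707305]
t 12.97 tcp [ 0.607  -0.0862  0.0108] F [-5.1  2.5 22.9] w 0.3 yang -4.52 tilt [0.0019 0.0025]
shift [ 0.053 -0.051 -0.98 ]
turn -0.024
```

Call:
servo_tool([
  [0,[0,0,0],0],
  [0,[0,0,0],0],
  [0,[0,0,0],0],
])

```text
time: 13.22
tool_pos: [0.607, -0.0862, 0.0108]
eef_rot: [[0.079, 0.997, 0.002], [0.997, -0.079, 0.002], [0.003, 0.002, -1.0]]
wrist_force: [-4.5, 2.3, 23.1]
width: 0.005
```

Call:
servo_tool([
  [0,[0.02,0,-0.25],0],
  [0,[0.04,0,-0.5],0],
  [0,[0.08,0,-0.75],0],
  [0,[0.12,0,-1.0],0],
  [0,[0.16,0,-1.25],0],
  [0,[0.2,0,-1.5],0],
  [0,[0.25,0,-1.8],0],
  [0,[0.3,0,-2.1],0],
  [0,[0.35,0,-2.6],0],
  [0,[0.35,0,-3],0],
])

```text
time: 14.05
tool_pos: [0.6063, -0.0732, 0.1301]
eef_rot: [[0.079, 0.997, -0.001], [0.997, -0.079, -0.001], [-0.001, -0.001, -1.0]]
wrist_force: [-0.3, -0.7, 0.1]
width: 0.005
```

Call:
servo_tool([
  [0,[0,0,-0.2],0],
  [0,[0,0,-0.2],0],
  [0,[0,0,-0.2],0],
  [0,[0,0,-0.2],0],
])

```text
time: 14.38
tool_pos: [0.6061, -0.0729, 0.136]
eef_rot: [[0.079, 0.997, -0.002], [0.997, -0.079, 0.0], [-0.0, -0.002, -1.0]]
wrist_force: [0.7, 0.1, -0.3]
width: 0.008
```

```bash
python3 -c "
from g import *
go([.6066,-.068,.11],-4.4)
snap('scene','s15.png');crop('s15.png','s15a.png',285,130,425,250,5);snap('wrist','w15.png')
"
```

```text
t 14.38 tcp [ 0.6061 -0.0729  0.136 ] F [ 0.7  0.1 -0.3] w 0.7 yang -4.53 tilt [-0.0017  0.    ]
shift [0.123 0.004 0.65 ]
turn -0.026
```

View pics/s15a.png

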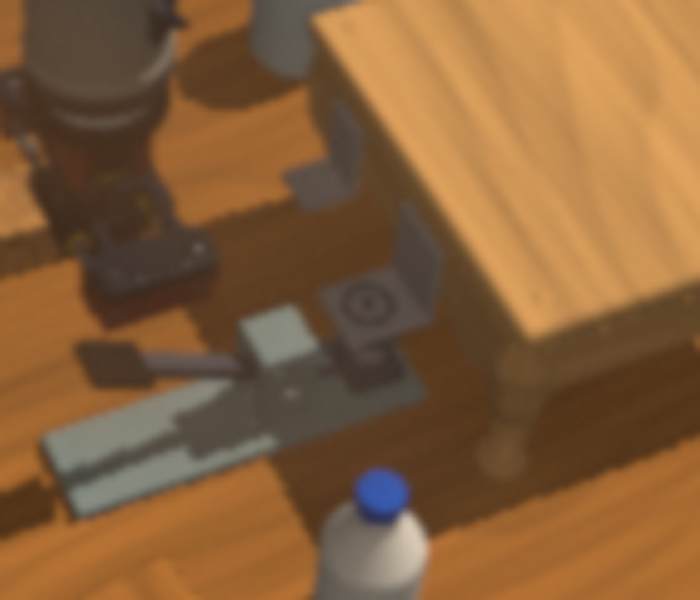

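View pics/w15.png

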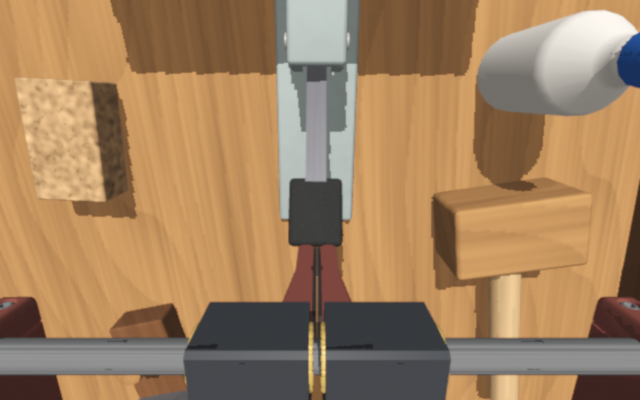

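```bash
python3 -c "
from g import *
print([ (proj('scene',np.array([.6213,.1178,.08])+e)-[285,130])*5 for e in([0,0,0],[0,-.005,0],[.005,0,0],[0,-.008,0])])
snap('top','t15.png');crop('t15.png','t15a.png',235,140,310,230,6)
a=lambda u,v,z:atz('scene',285+(u+.5)/5-.5,130+(v+.5)/5-.5,z)
print('s9',a(376,301,.08),'s15',a(367,304,.08)); print('lift',a(384,274,.104))"
```

```text
[array([373.373687  , 301.20139467]), array([366.86178743, 303.9569225 ]), array([377.39917058, 306.48190562]), array([362.94768713, 305.61318458])]
s9 [0.6199096  0.11914054 0.08      ] s15 [0.61933155 0.11258121 0.08      ]
lift [0.61866087 0.12344758 0.104     ]
```

View pics/t15a.png

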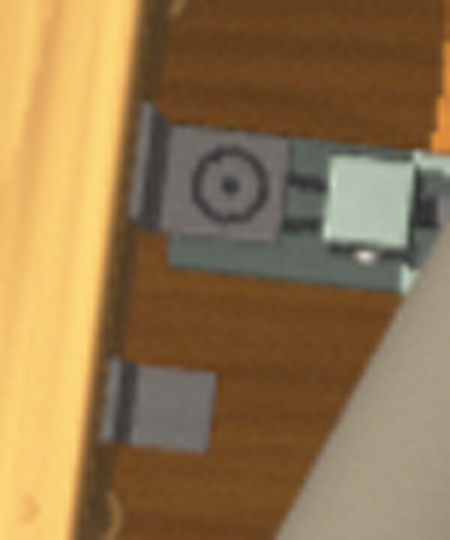

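The stool is back on its feet with the handle up. The ring has shifted about 5 mm toward the jack, putting the saddle about 6 mm past the ring, which is inside the 16 mm tolerance. Now the final press.

Call:
servo_tool([
  [0,[0,0,0.5],0],
  [0,[-0.05,0,1],0],
  [0,[-0.1,0,1.3],0],
  [0,[-0.15,0,1.5],0],
  [0,[-0.18,0,1.7],0],
  [0,[-0.21,0,1.9],0],
  [0,[-0.24,0,2.1],0],
  [0,[-0.27,0,2.3],0],
  [0,[-0.29,0,2.45],0],
  [0,[-0.31,0,2.6],0],
])

```text
time: 15.37
tool_pos: [0.6069, -0.0876, 0.0338]
eef_rot: [[0.08, 0.997, 0.002], [0.997, -0.08, -0.002], [-0.002, 0.003, -1.0]]
wrist_force: [-2.3, -4.4, 7.5]
width: 0.004
```

```bash
python3 -c "
from g import *
go([.6068,-.0865,.0105],-4.4)"
```

```text
t 15.37 tcp [ 0.6069 -0.0876  0.0338] F [-2.3 -4.4  7.5] w 0.4 yang -4.60 tilt [ 0.0024 -0.0021]
shift [ 0.029 -0.005  0.581]
turn -0.039
```

Call:
servo_tool([
  [0,[-0.03,0,0.15],0],
  [0,[-0.06,0,0.3],0],
  [0,[-0.08,0,0.45],0],
  [0,[-0.08,0,0.55],0],
  [0,[-0.08,0,0.6],0],
  [0,[-0.08,0,0.62],0],
  [0,[-0.08,0,0.62],0],
  [0,[-0.08,0,0.62],0],
])

```text
time: 16.03
tool_pos: [0.6067, -0.0901, 0.0109]
eef_rot: [[0.08, 0.997, 0.002], [0.997, -0.08, 0.0], [0.0, 0.002, -1.0]]
wrist_force: [-6.3, -1.3, 22.4]
width: 0.009
```

```bash
python3 -c "
from g import *
go([.6068,-.0865,.0105],-4.4)
snap('scene','s16.png');crop('s16.png','s16a.png',285,130,425,250,5);snap('wrist','w16.png');snap('top','t16.png');crop('t16.png','t16a.png',235,140,310,230,6)
"
```

```text
t 16.03 tcp [ 0.6067 -0.0901  0.0109] F [-6.3 -1.3 22.4] w 0.8 yang -4.60 tilt [0.0025 0.0001]
shift [ 0.09  -0.005  0.009]
turn -0.041
```

View pics/s16a.png

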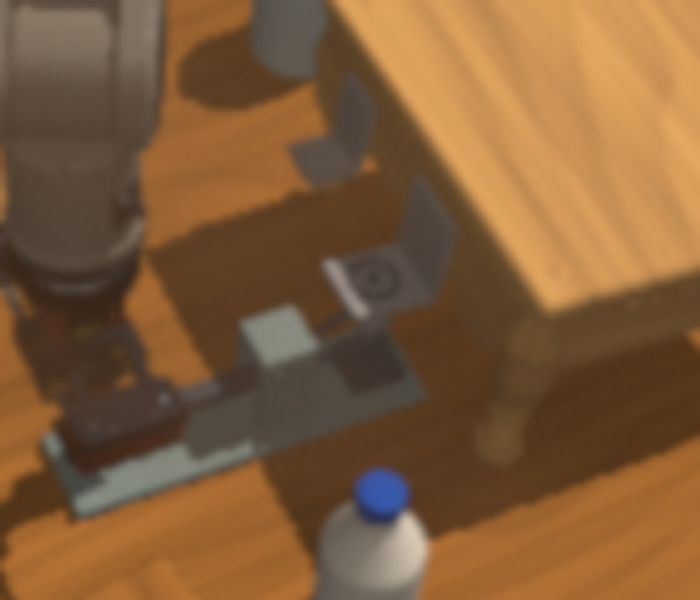

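View pics/t16a.png

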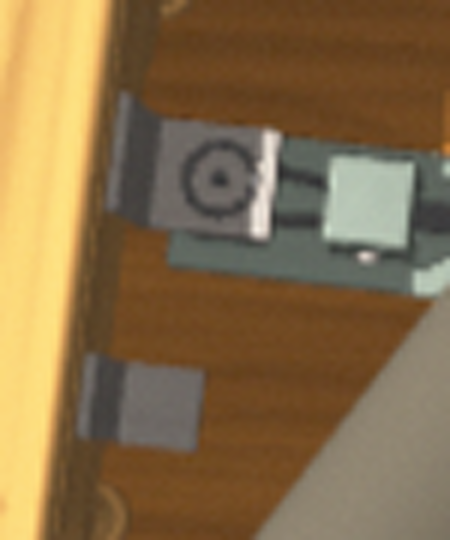

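View pics/w16.png

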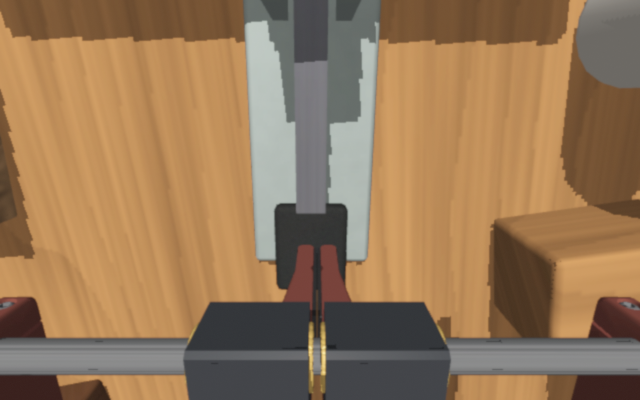

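```bash
python3 -c "
from g import *
from m import A
r=A((218,181),.104,'top',(235,140),6);b=A((370,201),.082,'top',(235,140),6);d=np.array([.078,.997])
print('ring',r,'block',b,'offset saddle-ring',b[:2]+.07*d-r[:2])"
```

```text
ring [0.6186124  0.11390541 0.104     ] block [0.61413413 0.04654398 0.082     ] offset saddle-ring [0.00098173 0.00242857]
```

Call:
servo_tool([
  [0,[0,0,0],0],
  [0,[0,0,0],0],
  [0,[0,0,0],0],
])

```text
time: 16.43
tool_pos: [0.6067, -0.0901, 0.0108]
eef_rot: [[0.08, 0.997, 0.003], [0.997, -0.08, 0.0], [0.0, 0.003, -1.0]]
wrist_force: [-7.0, -0.8, 21.6]
width: 0.005
```

The saddle is within about 3 mm of the ring, and the press is steady at about 22 N against the stop. I'm handing the job in.

```bash
python3 -c "
from g import *
go([.6068,-.0865,.0105])
print(env.finish_job())"
```

```text
t 16.43 tcp [ 0.6067 -0.0901  0.0108] F [-7.  -0.8 21.6] w 0.4 yang -4.60 tilt [0.0025 0.0001]
shift [ 0.089 -0.004  0.009]
the job is handed in; nothing more can be done
None
```

I placed the jack under the ring-marked tab and pumped it once fully down and back up. I then pressed it down again and handed the job in at 16.4 s, still holding it. No verdict was reported.

**Last checks, handle down:**
- **Press:** a steady 22 N or so downward. It jumped from about 7 N over the last few millimetres, as expected at the stop.
- **Lift:** the ring's top was about 104 mm up, so the lift point was about 96 mm up against the required 85 mm. I judged both feet to be clear of the bench from that tilt; I did not measure them.
- **Saddle position:** about 3 mm from the ring.
- **Surroundings:** the jack base showed no visible shift through either stroke. The bystanders showed no movement in the views I took, and I saw no robot contact with the stool.

**What disagreed:**
- **Fingertips:** they look about 30 mm shorter than the stated TCP, in both the wrist and scene pictures. I set the pressing depth by force and pictures instead.
- **Stool shift:** it settled about 5–6 mm toward the jack after the trial stroke, inside the 40 mm limit. That left the saddle about 6–8 mm off the ring before the second press, inside the 16 mm limit.
- **Sideways force:** there was also a sideways force of 6–7 N on the tool at the stop. I left it because nothing moved.

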